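Fit the loose crank on the specimen clamp and wind its jaw tight

TASK

The specimen clamp has been left open with its crank off. Fit the loose crank's square socket gently onto the clamp's square shaft end until it is fully home, without forcing it, then wind it clockwise (seen from above) until the moving jaw grips the block and its sprung pad is pushed in about half-way, never to its stop. Leave the crank sitting on the shaft, the block clamped upright, and the other things on the bench where they are.

Things in the scene. Friction and masses are not known exactly. Their poses are not given: they have to be found in the camera images.
- clamp: Fixed low bench clamp: dark steel base 90 mm (x) by 230 mm (y, -125 to +105), 16 mm thick; origin on the work surface. Along its +y stand a grey gearbox (70 x 70 mm, top z = 62, centre y = -85) with the upright drive shaft, the moving grey jaw (top z = 64, front face starting near y = 0) and the fixed jaw (face y = +66, top z = 64). The shaft's top, z = 92, is the highest point.
- shaft_top (a point): On the shaft's axis, level with the top of its square end. Belongs to the fixed clamp, does NOT turn: the square's angle is not measured and differs every time. Square 14 mm across, 22 mm tall, top edges bevelled 1.5 mm; below it a 32 mm round collar, top z = 70, that the hub rests on when home. Turns stiffly (0.16 N m): stays put under a crank lightly pressed and turned on it; never runs back.
- pad (a joint): How far the sprung steel pad (46 mm wide, 8 mm thick plate on two brass pins, 14 mm clear of the moving jaw's face when free) is pushed back towards the jaw, m: 0 free, 12 mm at its stop; spring 8 N per mm. The shaft moves the jaw 8 mm per clockwise turn: 1 to 2 turns until the pad holds the block against the fixed jaw, then each turn pushes the pad 8 mm in.
- crank: Loose steel crank, about 0.3 kg, standing hub-down; origin: centre of the hub's underside. Hub 34 x 34 x 38 mm tall, with a square socket 15.2 mm across, 25 mm deep in its underside, sides along x and y. A flat arm (16 wide, 8 thick, flush with the hub's top) runs to the upright grip at x = +70 and a round counterweight (30 dia, z 24 to 42) at x = -50. The +y and -y hub faces are free to grip.
- socket (a point): Centre of the socket's mouth on the underside of the crank's hub; with the crank home it lies 22 mm below shaft_top, on the shaft's axis.
- crank_grip (a point): On the axis of the crank's round black grip, 23 mm diameter, 40 mm tall, free to spin on its pin; 22 mm above the arm's top (60 mm above the hub's underside), 18 mm below the grip's top, 70 mm from the hub's axis.
- block: Loose pale stone block 30 x 32 x 58 mm, 0.14 kg, standing upright on the clamp's base between the pad and the fixed jaw, nearly touching the fixed jaw; origin at the centre of its underside.
- tub: Bystander: open yellow plastic tub, 84 mm diameter at the rim, 85 mm tall; origin at the centre of its underside.
- bottle: Bystander: clear bottle with blue cap, 64 mm diameter, 130 mm tall; origin at the centre of its underside.
- dish: Bystander: flat glass dish, 90 mm diameter, 16 mm tall; origin at the centre of its underside.
- jar: Bystander: amber jar with white cap, 54 mm diameter, 65 mm tall; origin at the centre of its underside.
- spare_block: Bystander: pale stone block 30 x 58 x 32 mm lying on the bench; origin at the centre of its underside.
- spatula: Bystander: lab spatula with black handle, 170 mm long, lying on the bench along its x axis.

How it is judged:
On the way, in this order (a step that is already met when the one before it is completed fails the run):
1. the crank is fully home on the square shaft while the pad is still free (horizontal distance between socket and shaft_top below 0.004 m and z of socket in the frame of shaft_top below -0.0195 m and angle between crank's own z axis and vertical below 0.08 rad and value of joint pad below 0.001 m), for 0.2 s.
2. the crank has wound the pad against the block (value of joint pad above 0.0015 m), for 0.1 s.
At the end, for the whole second after the job is handed in: The block stands upright (within 0.08 rad) on the clamp's base against the fixed jaw, the pad is pushed in 3 to 9 mm of its 12 mm, the crank sits fully home on the shaft (socket within 2.5 mm of its full depth and 4 mm of the axis, level within 0.08 rad), and all is at rest (value of joint pad between 0.003 and 0.009 m and horizontal distance between socket and shaft_top below 0.004 m and z of socket in the frame of shaft_top below -0.0195 m and angle between each of crank, block's own z axis and vertical below 0.08 rad and linear speed of each of crank, block below 0.01 m/s and y of block in the frame of clamp between 0.044 and 0.056 m and z of block in the frame of clamp below 0.022 m); the robot touches nothing.
It fails at once if the crank was forced onto the clamp (over 90 N between crank and clamp) (contact force between crank and clamp above 90 N).
It fails at once if the pad was driven to its stop (value of joint pad above 0.0112 m).
It fails at once if the block was tipped (angle between block's own z axis and vertical above 0.3 rad).
It fails at once if a bystander was moved more than 30 mm (distance of any of tub, bottle, dish, jar, spare_block, spatula from where it was at the start of the episode above 0.03 m).
It also fails if it takes over 72 s, if anything falls off the work surface, if the arm or the gripper's body presses on something with over 40 N, if the wrist force passes 120 N, or if a joint passes its speed limit or range.

ROBOT

A 6-joint arm with a two-finger parallel gripper is mounted at the origin on the work surface. World frame = base frame: x ahead of the robot, y to its left, z up, the work surface at z = 0. Lengths are in m, angles in rad, forces in N, time in s.
With the tool pointing down it reaches from about 0.25 to 0.775 m from the base axis. Payload 4 kg.
Tool frame: the origin (TCP) lies midway between the tips of the shut fingers; the grasp point (between the pads) lies 19 mm behind it; x points along the fingers, y is the direction in which the jaws open and shut, and the axes are right-handed (so a half turn about x gives the same grasp; the last joint's range is limited). The gripper opens to 94 mm and grips with 3 to 60 N. Pads are 16 mm wide; open, the fingers measure 119 mm over their backs; the gripper's body (75 mm by 177 mm) begins 78 mm behind the grasp point.
Start: joints at [-1.355, 0.087, 1.371, -0, 1.684, -0.103], TCP at [0.172, -0.522, 0.206] pointing down, gripper open.
Joint ranges: [-3.1, 3.1], [-0.76, 2.03], [0.27, 2.55], [-1.08, 4.22], [0.17, 2.65], [-2.57, 2.57]. Speed limits (rad/s): [2.79, 2.79, 3.14, 3.14, 3.14, 3.14].

INTERFACE

Orientations are given as a unit quaternion [w, x, y, z].
In Python, from rig import r gives the robot as it stands.
- The arm moves only by the tool servo_tool, never from a script. Its argument "deltas" is text: rows parted by semicolons, each of 7 numbers parted by spaces: the shift along the tool's x, y, z in units of 25 mm (1.0 is 25 mm), then the turn, a rotation vector about the tool's x, y, z in rad, then the closure, from -1 (fully open) to 1 (shut). In form: dx dy dz ax ay az jaw; .... A call has exactly 10 rows; each row shifts and turns the commanded pose from where the row before left it, along the tool's axes as they then stand; what a row does not reach is not made up. A row lasts 1/8 s, in which the tool goes at most 62.5 mm and 10.7 degrees, less where a joint would pass 70% of its speed; a pose out of reach is approached as far as the arm can. A call is refused whole if a number of a shift passes 1 or a number of a turn 0.188, either way. A call with a gripper value outside its range is refused whole. The fingers move at their own pace and stop on an object; "force" is the grip in N (left out, the last holds). Time passes only in rows, so rows that do not move let the fingers close, or fill a call up. It gives the time, the measured TCP pose, the force and the opening at its end, in the units of the state.
- r.sense(): the state, without advancing time (a new reading comes with each control period).
- r.get_image(name): name is "scene" or "top" or "wrist"; returns a dict with "pixels" (480x640x3 uint8, blue, green, red), "vertical_fov" (degrees; the focal length in pixels is half the picture's height over the tangent of half this angle, whatever the lens; pixels are square), "cx", "cy" (the principal point, pixels), "k1" (the pictures are not rectified: a ray, as slopes to the right and down, at radius r is drawn at 1 + k1 r^2 times it, then the intrinsics apply), "view" (4x4, takes a point from world to camera coordinates). Camera axes: x right, y down, z forward; pixel columns grow to the right and rows downward; lengths in m; the calibration is good to about 2 mm. A picture is of the moment at which its call begins. There is no depth.
- r.close_job(): hands the job in, once; it reports no verdict.
The state is a dict: "clock": time; "joint_pos": joint angles; "qd": joint speeds; "effort": joint torques, N m; "eef_pos": TCP position; "eef_rot": TCP orientation; "ft_force": force on the tool from outside, world axes, zero at the start; "ft_torque": the same for the moment, N m; "opening": finger opening in m.
Only numpy, scipy, OpenCV 4.12 (cv2) and the standard library are available. Lean on these libraries where they do the work, as an engineer would, in place of code of your own. Each camera call takes 0.05 s, during which the arm holds its last target.

## Working session

There is one attempt and no reset: what is moved stays moved. The work goes in short steps, Python scripts to look and compute and a tool call to move; the robot and the scene stay as the last step left them, time stands still between calls to the robot, and variables do not carry over. Pictures are saved under pics/ and viewed, and the job is handed in when it is done.

Besides the shell and the picture viewer there is one more tool, called after "Emit:" by a JSON object that holds its "api" and its "payload", one argument or row to a line. servo_tool: Moves the arm, as the interface text tells. Its arguments: {"type":"object","properties":{"deltas":{"type":"string"},"force":{"type":"number"}},"required":["deltas"]}

```bash
ls; mkdir -p pics; python3 - <<'E'
from rig import r
import cv2
print(r.sense())
for n in ["scene","top","wrist"]:
    d=r.get_image(n); cv2.imwrite(f"pics/{n}0.png",d["pixels"])
    print(n,{k:v for k,v in d.items() if k!="pixels"})
E
```

```text
pics
{'clock': 0.0, 'joint_pos': array([-1.35507712e+00,  8.79173080e-02,  1.37221778e+00, -2.07034084e-05,
        1.68363740e+00, -1.03048189e-01]), 'qd': array([ 1.25225785e-03, -1.31759058e-05, -1.68371650e-03, -1.24226549e-04,
       -5.07078504e-04, -1.55243200e-05]), 'effort': array([-4.39712567e-04, -3.40185535e+01, -3.02422929e+01,  7.17075798e-02,
        3.29377642e-02, -1.70802000e-04]), 'eef_pos': array([ 0.17226447, -0.52174281,  0.20434331]), 'eef_rot': array([-0.11145481, -0.69809346, -0.11299292,  0.69819478]), 'ft_force': array([ 0.26404654, -0.63456327,  0.33186417]), 'ft_torque': array([-0.00394977,  0.02528578, -0.01747327]), 'opening': 0.093740138215439}
scene {'vertical_fov': 43.5774324846476, 'cx': 321.11325415318555, 'cy': 237.21355953655583, 'k1': -0.1405678470404638, 'view': array([[ 0.04192545,  0.99907847, -0.00919017, -0.02440342],
       [ 0.85166072, -0.0405457 , -0.52252279, -0.43596025],
       [-0.5224139 ,  0.0140801 , -0.85257579,  1.34466602],
       [ 0.        ,  0.        ,  0.        ,  1.        ]])}
top {'vertical_fov': 51.998734767112616, 'cx': 317.0354320399787, 'cy': 245.7479475120995, 'k1': -0.05134748657128491, 'view': array([[ 0.02284205, -0.99973653, -0.00225924, -0.01858189],
       [-0.99390451, -0.02246489, -0.10793129,  0.56449479],
       [ 0.1078521 ,  0.00471084, -0.99415579,  0.8933622 ],
       [ 0.        ,  0.        ,  0.        ,  1.        ]])}
wrist {'vertical_fov': 68.96271915245096, 'cx': 321.433957271546, 'cy': 234.98694581843887, 'k1': 0.008701831201692819, 'view': array([[ 0.3121255 , -0.95003963, -0.00154114, -0.5492879 ],
       [-0.92161388, -0.30317957,  0.24230148, -0.02505575],
       [-0.23066325, -0.07420814, -0.97019978,  0.39220907],
       [ 0.        ,  0.        ,  0.        ,  1.        ]])}
```

View pics/scene0.png

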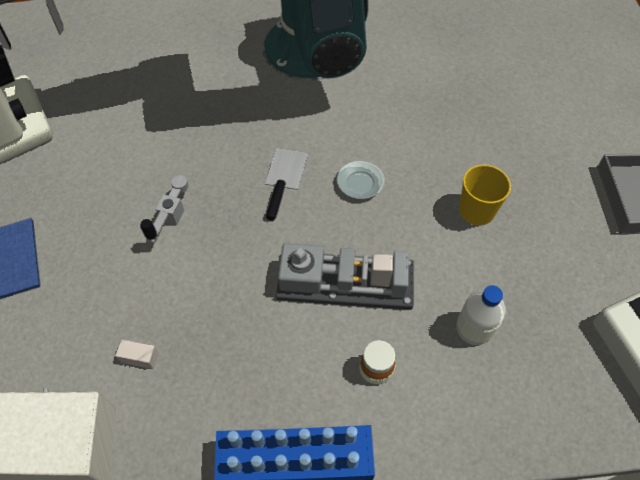

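View pics/top0.png

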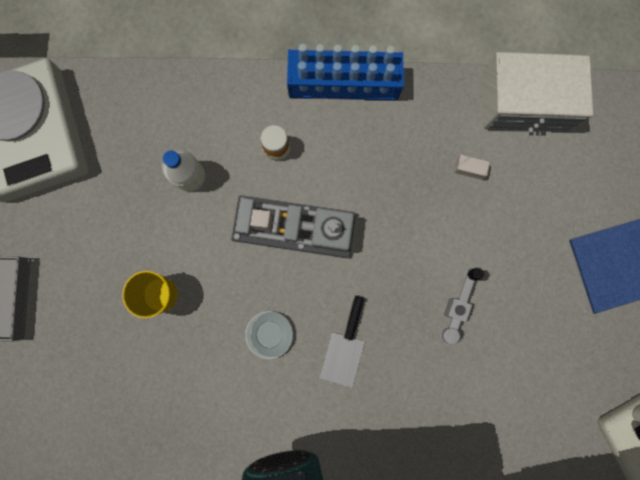

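View pics/wrist0.png

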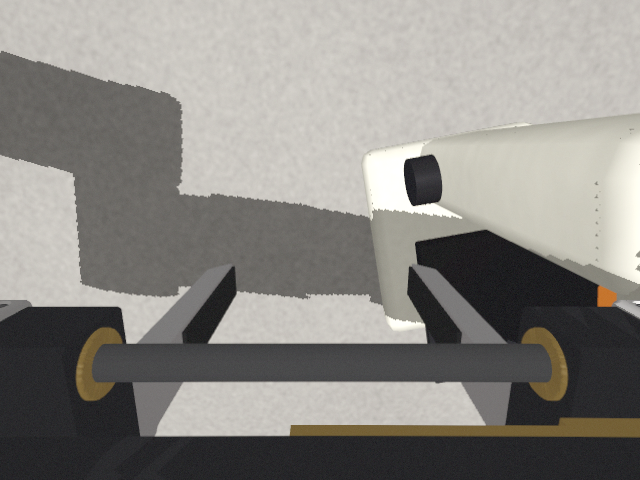

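Scene: crank at about (168,205), grip at (148,229), clamp shaft at (300,256). Top: hub at (460,310), grip at (476,274), shaft at (334,228). Next I zoom in on both for exact pixels.

```bash
cat > h.py <<'E'
import numpy as np, cv2
from scipy.spatial.transform import Rotation as R
def cam(d):
    f=240/np.tan(np.radians(d["vertical_fov"])/2)
    V=np.array(d["view"]); return f,d["cx"],d["cy"],d["k1"],V
def ray(d,u,v):
    f,cx,cy,k,V=cam(d); xd=np.array([(u-cx)/f,(v-cy)/f]); x=xd.copy()
    for _ in range(30): x=xd/(1+k*(x@x))
    Rm=V[:3,:3]; o=-Rm.T@V[:3,3]; dr=Rm.T@np.r_[x,1]; return o,dr/np.linalg.norm(dr)
def proj(d,p):
    f,cx,cy,k,V=cam(d); q=V[:3,:3]@np.asarray(p)+V[:3,3]; x=q[:2]/q[2]; x=x*(1+k*(x@x)); return np.array([cx+f*x[0],cy+f*x[1]])
def atz(d,u,v,z):
    o,r=ray(d,u,v); return o+r*(z-o[2])/r[2]
def tri(obs):
    A=np.zeros((3,3));b=np.zeros(3); L=[]
    for d,u,v in obs:
        o,r=ray(d,u,v); P=np.eye(3)-np.outer(r,r); A+=P;b+=P@o; L.append((o,P))
    p=np.linalg.solve(A,b); return p,[np.linalg.norm(P@(p-o)) for o,P in L]
def tool(s):
    w,x,y,z=s["eef_rot"]; return R.from_quat([x,y,z,w])
def crop(img,x0,y0,x1,y1,s,name):
    cv2.imwrite(name,cv2.resize(img[y0:y1,x0:x1],None,fx=s,fy=s,interpolation=cv2.INTER_CUBIC))
E
python3 - <<'E'
import cv2
from h import *
a=cv2.imread("pics/scene0.png");b=cv2.imread("pics/top0.png")
A=cv2.resize(a[165:265,125:205],None,fx=5,fy=5,interpolation=cv2.INTER_CUBIC)
B=cv2.resize(b[255:355,430:500],None,fx=5,fy=5,interpolation=cv2.INTER_CUBIC)
cv2.imwrite("pics/crankz.png",np.hstack([A,B]))
A=cv2.resize(a[230:320,265:425],None,fx=5,fy=5,interpolation=cv2.INTER_CUBIC);cv2.imwrite("pics/clz_s.png",A)
A=cv2.resize(b[185:265,225:365],None,fx=5,fy=5,interpolation=cv2.INTER_CUBIC);cv2.imwrite("pics/clz_t.png",A)
E
```

```text
(no output)
```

View pics/crankz.png

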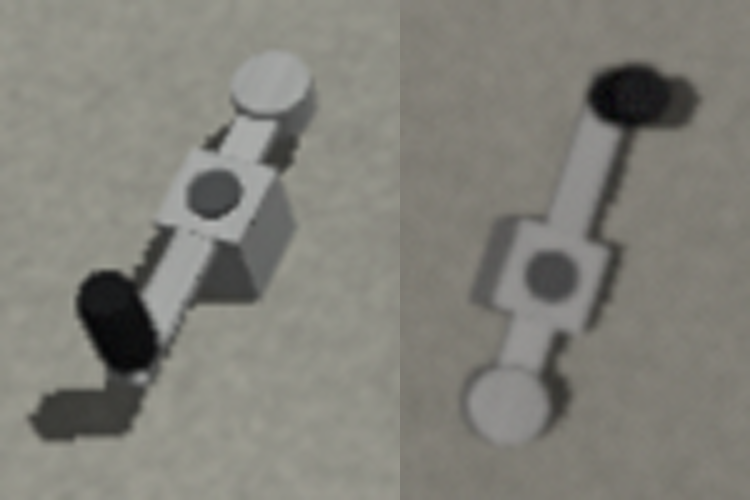

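View pics/clz_s.png

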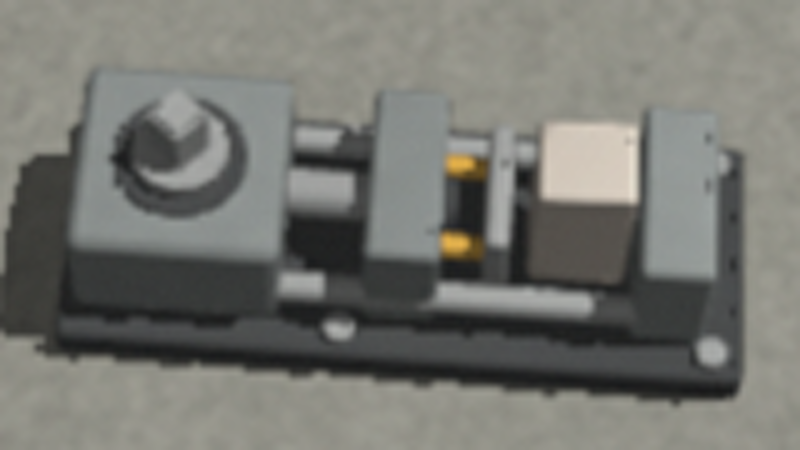

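View pics/clz_t.png

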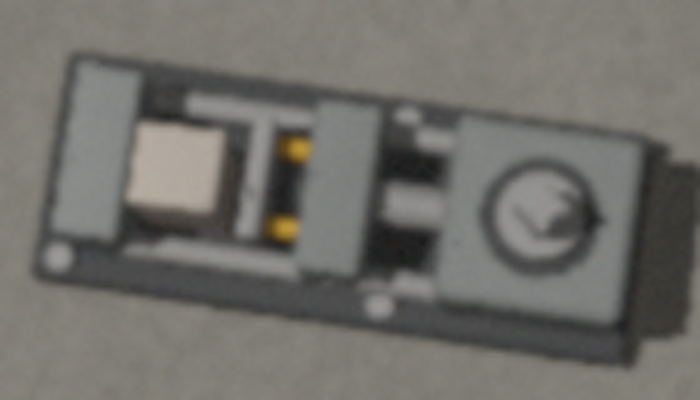

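```bash
python3 - <<'E'
from rig import r
from h import *
s=r.get_image("scene");t=r.get_image("top")
def o(x0,y0,u,v,k=5): return x0+(u+.5)/k-.5, y0+(v+.5)/k-.5
def T(n,a,b):
    p,e=tri([(s,*a),(t,*b)]); print(n,p.round(4),np.round(e,4)); return p
T("hub",o(125,165,215,193),o(430,255,152,276))
T("cw",o(125,165,270,83),o(430,255,108,405))
T("griptop",o(125,165,104,292),o(430,255,236,92))
# clamp corners tops: fixed jaw far corners, gearbox corners
T("gb_a",o(265,230,98,72),o(225,185,645,315+5))   # near robot, -y
T("gb_b",o(265,230,72,248),o(225,185,648,138))
T("gb_c",o(265,230,275,252),o(225,185,465,118))
T("gb_d",o(265,230,293,85),o(225,185,440,300))
T("fj1",o(265,230,648,110),o(225,185,118,240))
T("fj2",o(265,230,714,112),o(225,185,52,230))
T("fj3",o(265,230,714,278),o(225,185,82,62))
T("blk1",o(265,230,545,124),o(225,185,218,210))
T("shaft",o(265,230,180,113),o(225,185,560,205))
print(proj(s,[0.5,0,0]),r.sense()["clock"])
E
```

```text
hub [ 0.4511 -0.2714  0.0394] [0.0003 0.0003]
cw [ 0.4039 -0.2548  0.0412] [0.0001 0.0001]
griptop [ 0.5174 -0.2929  0.0774] [0.0015 0.0015]
gb_a [ 0.5581 -0.0663  0.0589] [0.0062 0.0062]
gb_b [ 0.6249 -0.0708  0.0601] [0.0017 0.0017]
gb_c [ 0.6304 -0.0046  0.0621] [0.0007 0.0007]
gb_d [0.5641 0.0035 0.0547] [0.0012 0.0012]
fj1 [0.5828 0.1208 0.0606] [0.0006 0.0006]
fj2 [0.5856 0.1435 0.0625] [0.0006 0.0006]
fj3 [0.6477 0.1354 0.0645] [0.0001 0.0001]
blk1 [0.593  0.0842 0.072 ] [0.0014 0.0014]
shaft [ 0.5946 -0.036   0.0919] [0.0036 0.0036]
[319.2066639  231.60027822] 0.25
```

```bash
python3 - <<'E'
from rig import r
from h import *
S=r.sense();Q=tool(S).as_matrix();print(Q.round(3))
d=r.get_image("wrist");V=np.array(d["view"]);o=-V[:3,:3].T@V[:3,3]
print("cam in tool",(Q.T@(o-S["eef_pos"])).round(4)); print((V[:3,:3]@Q).round(3))
# block corners etc: clamp axis
E
```

```text
[[-0.     0.313 -0.95 ]
 [ 0.001 -0.95  -0.313]
 [-1.    -0.001 -0.   ]]
cam in tool [-1.813e-01  1.000e-04 -6.990e-02]
[[-0.     1.     0.001]
 [-0.243 -0.001  0.97 ]
 [ 0.97   0.     0.243]]
```

```bash
cat >> h.py <<'E'
def yaw_of(S):
    q=tool(S).as_matrix(); return np.arctan2(q[1,1],q[0,1])  # direction of tool y in world
def Rt(yaw):
    y=np.array([np.cos(yaw),np.sin(yaw),0]); x=np.array([0,0,-1.]); return np.c_[x,y,np.cross(x,y)]
def plan(S,target,yaw=None,n=10,p0=None,R0=None):
    """constant body twist row, to repeat n times"""
    p=np.array(S["eef_pos"]) if p0 is None else np.array(p0); Q=tool(S).as_matrix() if R0 is None else R0
    Tq=Rt(yaw) if yaw is not None else Q
    rv=R.from_matrix(Q.T@Tq).as_rotvec()/n
    M=np.zeros((3,3))
    for k in range(n): M+=Q@R.from_rotvec(rv*k).as_matrix()
    d=np.linalg.solve(M,np.asarray(target)-p)/0.025
    print("n",n,"d",d.round(3),"rot",rv.round(4)); return d,rv
E
python3 - <<'E'
from rig import r
from h import *
S=r.sense()
y=np.arctan2(-.948,-.319)
print(np.degrees(y),np.degrees(yaw_of(S)))
plan(S,[.4511,-.2714,.2],y,14)
E
```

```text
-108.59797779034942 -71.73483270888009
n 14 d [ 0.015 -0.712 -0.825] rot [0.046 0.    0.   ]
```

Emit:
{"api": "servo_tool", "payload": {
  "deltas": "0 -0.7 -0.8 0.065 0 0 -1;0 -0.8 -0.8 0.065 0 0 -1;0 -0.8 -0.8 0.065 0 0 -1;0 -0.8 -0.8 0.065 0 0 -1;0 -0.9 -0.8 0.065 0 0 -1;0 -0.9 -0.8 0.065 0 0 -1;0 -0.9 -0.8 0.065 0 0 -1;0 -1 -0.8 0.065 0 0 -1;0 -1 -0.8 0.065 0 0 -1;0 -1 -0.8 0.06 0 0 -1"
}}

```text
clock: 1.55
eef_pos: [0.3682, -0.3001, 0.2056]
eef_rot: [-0.115, 0.698, -0.116, -0.698]
ft_force: [0.6, 0.8, -0.1]
opening: 0.094
```

```bash
python3 - <<'E'
from rig import r
from h import *
S=r.sense()
print(S["eef_pos"],np.degrees(yaw_of(S)),S["clock"])
plan(S,[.4511,-.2714,.2],np.radians(-108.6),4)
E
```

```text
[ 0.36816591 -0.30007722  0.20560229] -108.80572350640158 1.55
n 4 d [ 0.056 -0.538 -0.693] rot [-0.0009 -0.0001 -0.0001]
```

Emit:
{"api": "servo_tool", "payload": {
  "deltas": "0 -0.5 -0.7 0 0 0 -1;0 -0.5 -0.7 0 0 0 -1;0 -0.5 -0.7 0 0 0 -1;0 -0.5 -0.7 0 0 0 -1;0 0 0 0 0 0 -1;0 0 0 0 0 0 -1;0 0 0 0 0 0 -1;0 0 0 0 0 0 -1;0 0 0 0 0 0 -1;0 0 0 0 0 0 -1"
}}

```text
clock: 2.8
eef_pos: [0.4497, -0.2761, 0.2056]
eef_rot: [-0.115, 0.698, -0.115, -0.698]
ft_force: [-1.1, 0.3, -0.9]
opening: 0.094
```

```bash
python3 - <<'E'
from rig import r
from h import *
S=r.sense()
print(S["eef_pos"],np.degrees(yaw_of(S)),S["clock"])
plan(S,[.4511,-.2714,.2],np.radians(-108.6),4)
d=r.get_image("wrist");cv2.imwrite("pics/w1.png",d["pixels"])
import pickle;pickle.dump((S,d),open("w1.pkl","wb"))
print(proj(d,[.4511,-.2714,.038]))
E
```

```text
[ 0.44970198 -0.2760513   0.20558872] -108.70626285689144 2.8
n 4 d [ 0.056 -0.049  0.002] rot [-0.0005 -0.0001 -0.    ]
[316.44658697 218.91647276]
```

View pics/w1.png

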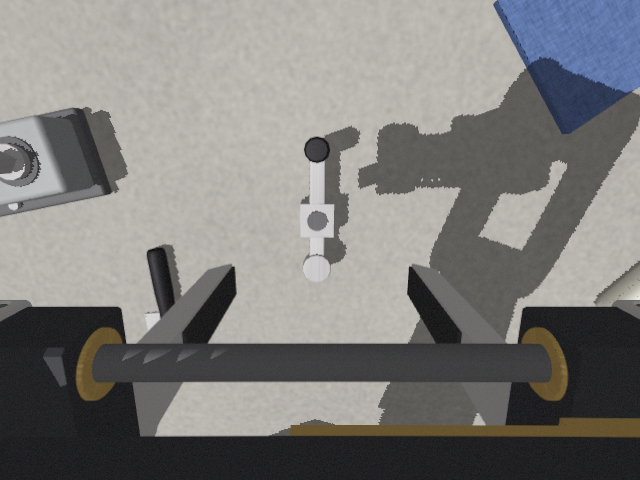

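Wrist view: the hub's dark disc is at (317,221), 2 px from the prediction. The crank arm is vertical in the picture, so the yaw matches. I'll zoom in to refine.

```bash
python3 - <<'E'
import pickle
from h import *
S,d=pickle.load(open("w1.pkl","rb"))
crop(d["pixels"],280,130,360,290,4,"pics/w1z.png")
g=cv2.cvtColor(d["pixels"],cv2.COLOR_BGR2GRAY)
m=(g[195:250,290:345]<140).astype(np.uint8)
n,l,st,c=cv2.connectedComponentsWithStats(m)
for i in range(1,n): 
    if st[i,4]>40: print(st[i],c[i]+[290,195])
m=(g[130:290,290:345]>195).astype(np.uint8)
E
```

```text
[11  1  9  8 48] [305.14583333 200.41666667]
[ 34   0  21  55 709] [335.67700987 221.36389281]
[ 18  16  21  20 300] [317.11666667 220.34333333]
```

View pics/w1z.png

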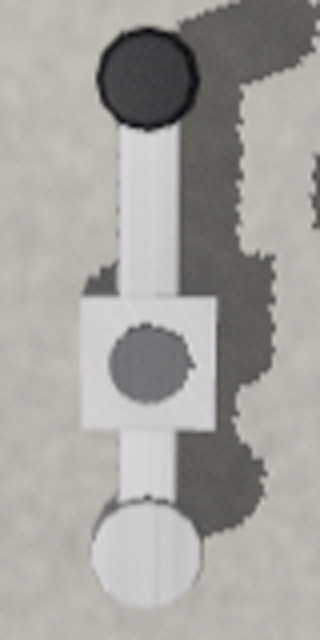

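```bash
python3 - <<'E'
import pickle
from h import *
S,d=pickle.load(open("w1.pkl","rb"))
h=atz(d,316.9,220.4,.038);c=atz(d,316.6,268.1,.042);g=atz(d,316.6,149.3,.078)
print(h,c,g); 
for a in (h-c,g-h,g-c): print(np.linalg.norm(a[:2]),np.degrees(np.arctan2(a[1],a[0])))
Q=tool(S).as_matrix();print("hub in tool",Q.T@(h-S["eef_pos"]), np.degrees(yaw_of(S)))
plan(S,[h[0],h[1],.0056],np.radians(-108.7),8)
E
```

```text
[ 0.44949564 -0.27133639  0.038     ] [ 0.4024238  -0.25488136  0.042     ] [ 0.51604619 -0.2944414   0.078     ]
0.04986508496911245 -19.268222937158644
0.07044726187057301 -19.14597031021705
0.12031228037490457 -19.196639566755717
hub in tool [ 0.16758774 -0.00442253  0.00174439] -108.70626285689144
n 8 d [ 1.    -0.022  0.009] rot [-0. -0. -0.]
```

Emit:
{"api": "servo_tool", "payload": {
  "deltas": "1 -0.18 0.07 0.009 0 0 -1;1 0 0 0 0 0 -1;1 0 0 0 0 0 -1;1 0 0 0 0 0 -1;1 0 0 0 0 0 -1;1 0 0 0 0 0 -1;1 0 0 0 0 0 -1;0.5 0 0 0 0 0 -1;0.45 0 0 0 0 0 -1;0 0 0 0 0 0 -1"
}}

```text
clock: 4.1
eef_pos: [0.4494, -0.271, 0.0063]
eef_rot: [0.118, -0.697, 0.118, 0.698]
ft_force: [-0.4, 0.3, -0.3]
opening: 0.0939
```

Emit:
{"api": "servo_tool", "payload": {
  "deltas": "0 0 0 0 0 0 1;0 0 0 0 0 0 1;0 0 0 0 0 0 1;0 0 0 0 0 0 1;0 0 0 0 0 0 1;0 0 0 0 0 0 1;0 0 0 0 0 0 1;0 0 0 0 0 0 1;0 0 0 0 0 0 1;0 0 0 0 0 0 1",
  "force": 30
}}

```text
clock: 5.35
eef_pos: [0.4496, -0.2711, 0.0067]
eef_rot: [-0.118, 0.697, -0.118, -0.697]
ft_force: [-0.5, 0.8, -0.5]
opening: 0.0334
```

```bash
python3 - <<'E'
from rig import r
from h import *
S=r.sense()
print(S["eef_pos"],np.degrees(yaw_of(S)),S["clock"],S["opening"],S["ft_force"],S["ft_torque"])
d=r.get_image("wrist");cv2.imwrite("pics/w2.png",d["pixels"])
E
```

```text
[ 0.44962833 -0.27109461  0.00672884] -109.20496709336611 5.35 0.033352806051472235 [-0.5326616   0.78705305 -0.51916078] [ 0.08022106  0.05077521 -0.02388228]
```

View pics/w2.png

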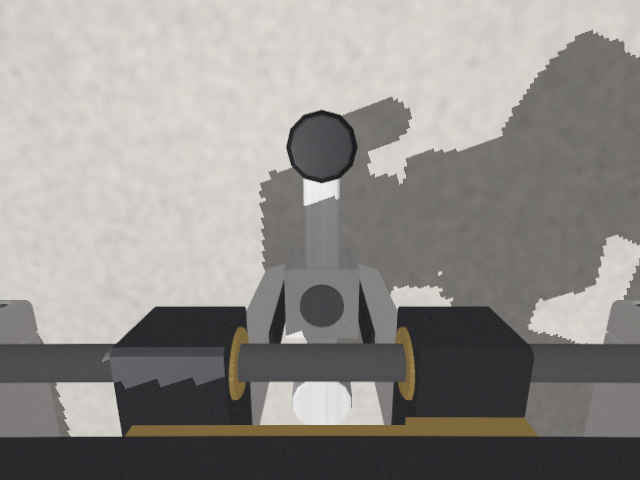

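Emit:
{"api": "servo_tool", "payload": {
  "deltas": "-0.4 0 0 0 0 0 1;-0.8 0 0 0 0 0 1;-1 -0.8 -0.25 0 0 0 1;-1 -1 -0.3 0 0 0 1;-1 -1 -0.3 0 0 0 1;-1 -1 -0.3 0 0 0 1;-1 -1 -0.3 0 0 0 1;-1 -1 -0.3 0 0 0 1;-0.5 -1 -0.3 0 0 0 1;0 -0.8 -0.25 0 0 0 1"
}}

```text
clock: 6.65
eef_pos: [0.5674, -0.1099, 0.2006]
eef_rot: [-0.118, 0.698, -0.118, -0.696]
ft_force: [-0.2, -1.2, -2.5]
opening: 0.0339
```

Emit:
{"api": "servo_tool", "payload": {
  "deltas": "0 -0.7 -0.05 0 0 0 1;0 0 0 0 0 0 1;0 0 0 0 0 0 1;0 0 0 0 0 0 1;0 0 0 0 0 0 1;0 0 0 0 0 0 1;0 0 0 0 0 0 1;0 0 0 0 0 0 1;0 0 0 0 0 0 1;0 0 0 0 0 0 1"
}}

```text
clock: 7.9
eef_pos: [0.5734, -0.0945, 0.1992]
eef_rot: [-0.118, 0.697, -0.118, -0.697]
ft_force: [-1.1, -0.8, -2.9]
opening: 0.034
```

```bash
python3 - <<'E'
from rig import r
from h import *
import pickle
S=r.sense()
print(S["eef_pos"],np.degrees(yaw_of(S)),S["clock"],S["opening"],S["ft_force"],S["ft_torque"])
d=r.get_image("wrist");cv2.imwrite("pics/w3.png",d["pixels"])
pickle.dump((S,d),open("w3.pkl","wb"))
crop(d["pixels"],160,140,320,260,5,"pics/w3z.png")
E
```

```text
[ 0.57335896 -0.09448994  0.19922423] -109.20387779711905 7.9 0.034023443765788315 [-1.10771565 -0.83609765 -2.9475797 ] [ 0.09445636 -0.07393526 -0.0180289 ]
```

View pics/w3.png

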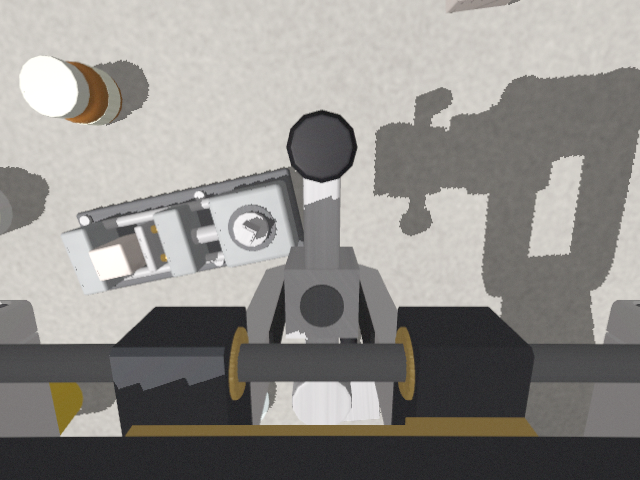

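View pics/w3z.png

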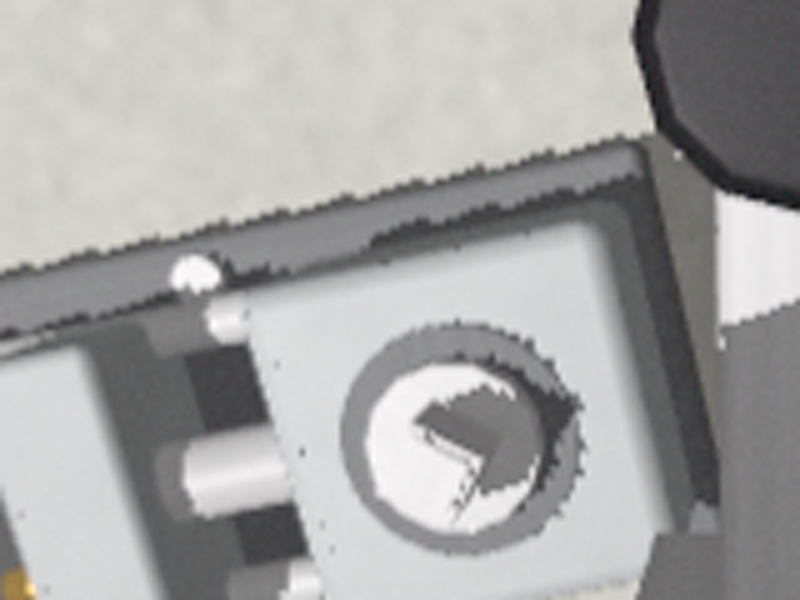

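```bash
python3 - <<'E'
import pickle
from h import *
S,d=pickle.load(open("w3.pkl","rb"))
im=d["pixels"][200:255,225:285]
print(im.max(), im.min())
g=im.astype(float)
lo,hi=205,255
a=np.clip((g-lo)/(hi-lo),0,1)*255
b=np.clip((g-60)/(150-60),0,1)*255
z=lambda x:cv2.resize(x.astype(np.uint8),None,fx=6.5,fy=8,interpolation=cv2.INTER_NEAREST) if 0 else cv2.resize(x.astype(np.uint8),None,fx=6.6,fy=6.6,interpolation=cv2.INTER_NEAREST)
cv2.imwrite("pics/w3e.png",np.hstack([z(a),z(b)]))
E
```

```text
247 63
```

View pics/w3e.png

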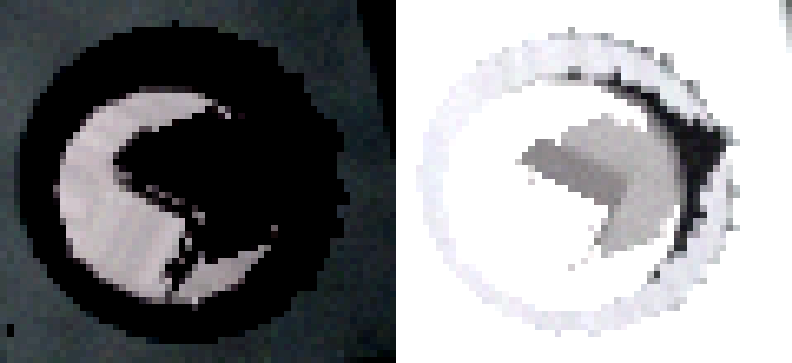

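Emit:
{"api": "servo_tool", "payload": {
  "deltas": "0.5 0 0.3 0 0 0 1;0.5 0 0.3 0 0 0 1;0.5 0 0.3 0 0 0 1;0.5 0 0.3 0 0 0 1;0.4 0 0.3 0 0 0 1;0.4 0 0.3 0 0 0 1;0 0 0 0 0 0 1;0 0 0 0 0 0 1;0 0 0 0 0 0 1;0 0 0 0 0 0 1"
}}

```text
clock: 9.2
eef_pos: [0.5313, -0.0799, 0.1296]
eef_rot: [-0.118, 0.698, -0.118, -0.697]
ft_force: [-0.0, 0.3, -2.7]
opening: 0.0337
```

```bash
python3 - <<'E'
from rig import r
from h import *
import pickle
S=r.sense()
print(S["eef_pos"],np.degrees(yaw_of(S)),S["clock"],S["opening"],S["ft_force"],S["ft_torque"])
d=r.get_image("wrist");cv2.imwrite("pics/w4.png",d["pixels"])
pickle.dump((S,d),open("w4.pkl","wb"))
p=proj(d,[.594,-.035,.092]);print(p); x,y=(p-[40,40]).astype(int)
im=d["pixels"][y:y+80,x:x+80].astype(float); print(x,y)
f=lambda lo,hi:cv2.resize((np.clip((im-lo)/(hi-lo),0,1)*255).astype(np.uint8),None,fx=5,fy=5,interpolation=cv2.INTER_NEAREST)
cv2.imwrite("pics/w4e.png",np.hstack([f(200,255),f(60,170)]))
E
```

```text
[ 0.53127218 -0.07986425  0.12963681] -109.21086830729845 9.2 0.033683691383341215 [-0.03391282  0.31730001 -2.72710797] [ 0.10813032  0.01949896 -0.05387155]
[220.37659454 190.04575769]
180 150
```

View pics/w4e.png

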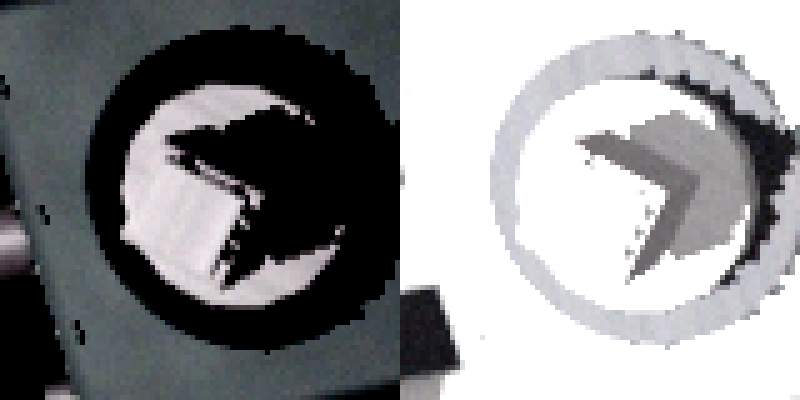

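View pics/w4.png

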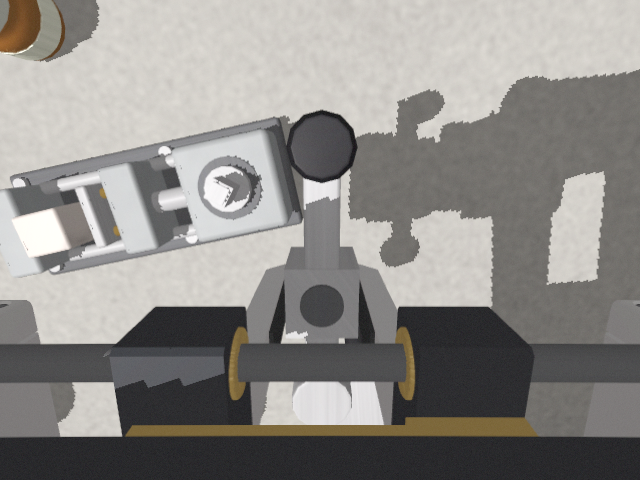

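```bash
python3 - <<'E'
import pickle
from h import *
from scipy.optimize import least_squares
for nm,win in (("w3",(225,200,60,55)),("w4",(180,150,80,80))):
    S,d=pickle.load(open(nm+".pkl","rb"))
    x0,y0,w,h=win; g=cv2.cvtColor(d["pixels"],cv2.COLOR_BGR2GRAY)
    m=(g[y0:y0+h,x0:x0+w]>215).astype(np.uint8)
    n,l,st,c=cv2.connectedComponentsWithStats(m); i=1+np.argmax(st[1:,4])
    mm=(l==i).astype(np.uint8); hull=cv2.convexHull(cv2.findContours(mm,cv2.RETR_EXTERNAL,cv2.CHAIN_APPROX_NONE)[0][0])
    P=np.array([atz(d,x0+a,y0+b,.07)[:2] for a,b in hull[:,0]])
    f=least_squares(lambda q:np.hypot(*(P-q[:2]).T)-q[2],[.594,-.035,.016],loss='soft_l1',f_scale=.0005)
    print(nm,f.x.round(4),np.abs(f.fun).max().round(4),len(P))
S,d=pickle.load(open("w4.pkl","rb"))
# side-face base edges and top edges
def e(pts,z):
    Q=np.array([atz(d,180+(a+.5)/5-.5,150+(b+.5)/5-.5,z)[:2] for a,b in pts])
    vx,vy,_,_=cv2.fitLine(Q.astype(np.float32)*1000,cv2.DIST_L2,0,.01,.01).ravel(); return np.degrees(np.arctan2(vy,vx)),Q
print(e([(205,132),(297,177)],.07)); print(e([(297,177),(240,272)],.07))
print(e([(190,157),(265,192)],.0905)); print(e([(265,192),(230,275)],.0905))
E
python3 - <<'E'
import pickle,sys
sys.path.insert(0,'.')
from h import *
S,d=pickle.load(open("w4.pkl","rb"))
im=d["pixels"][150:230,180:260]
b=np.clip((im.astype(float)-60)/(255-60),0,1)**1.5*255
cv2.imwrite("pics/w4n.png",cv2.resize(b.astype(np.uint8),None,fx=7.5,fy=7.5,interpolation=cv2.INTER_NEAREST))
E
```

```text
w3 [ 0.598  -0.0259  0.0272] 0.0032 8
w4 [ 0.5924 -0.0285  0.032 ] 0.006 16
(np.float32(44.12091), array([[ 0.60242044, -0.03210844],
       [ 0.59264953, -0.04158501]]))
(np.float32(-52.69533), array([[ 0.59264953, -0.04158501],
       [ 0.58311149, -0.02906641]]))
(np.float32(45.127804), array([[ 0.59974987, -0.03513858],
       [ 0.59262917, -0.04228868]]))
(np.float32(-45.118034), array([[ 0.59262917, -0.04228868],
       [ 0.58437651, -0.03400116]]))
```

View pics/w4n.png

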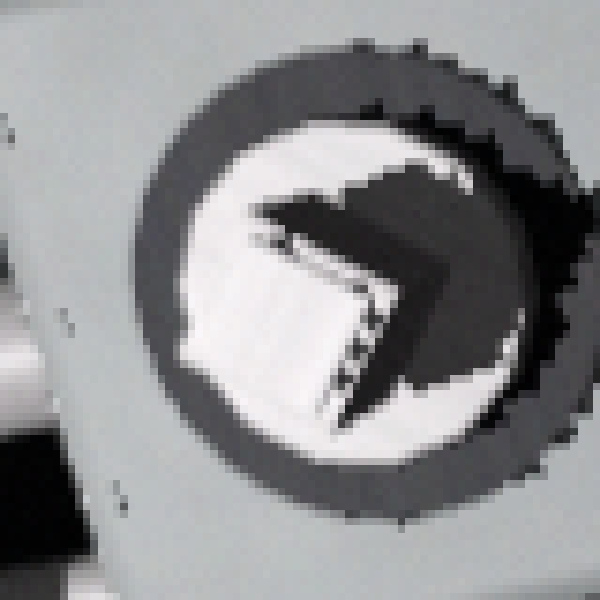

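```bash
cat > ov.py <<'E'
from h import *
import pickle
def draw(d,x,y,th,win,s,name,extra=()):
    x0,y0,w,h=win
    im=d["pixels"][y0:y0+h,x0:x0+w].astype(float); b=(np.clip((im-60)/195,0,1)**1.5*255).astype(np.uint8)
    b=cv2.resize(b,None,fx=s,fy=s,interpolation=cv2.INTER_NEAREST)
    P=lambda p:tuple(int(round(q)) for q in ((proj(d,p)-[x0,y0]+.5)*s))
    for z,hw,col in ((.07,.007,(0,0,255)),(.0905,.007,(0,255,0)),(.092,.0055,(255,0,0))):
        c=[P([x+hw*2**.5*np.cos(th+np.pi/4+k*np.pi/2),y+hw*2**.5*np.sin(th+np.pi/4+k*np.pi/2),z]) for k in range(4)]
        cv2.polylines(b,[np.array(c)],True,col,1)
    c=[P([x+.016*np.cos(a),y+.016*np.sin(a),.07]) for a in np.linspace(0,2*np.pi,60)]
    cv2.polylines(b,[np.array(c)],True,(0,200,255),1)
    cv2.imwrite(name,b)
E
python3 - <<'E'
from ov import *
S,d=pickle.load(open("w4.pkl","rb"))
draw(d,.5927,-.0325,np.radians(45),(180,150,80,80),7.5,"pics/w4o.png")
S,d=pickle.load(open("w3.pkl","rb"))
draw(d,.5927,-.0325,np.radians(45),(220,195,65,60),9,"pics/w3o.png")
E
```

```text
(no output)
```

View pics/w4o.png

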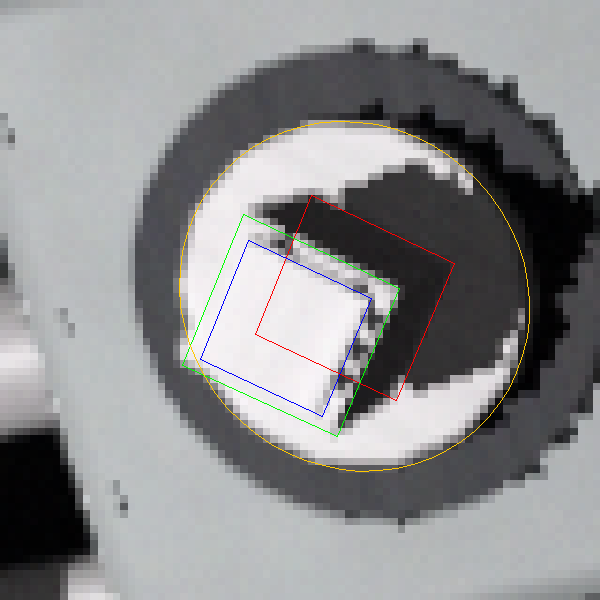

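View pics/w3o.png

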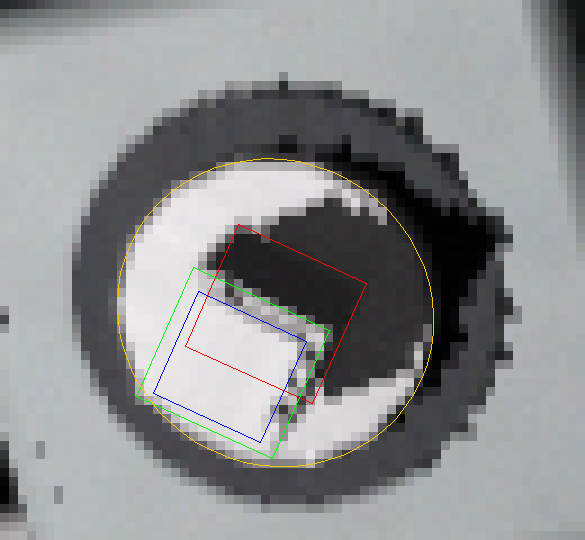

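```bash
python3 - <<'E'
from ov import *
from rig import r
S,d=pickle.load(open("w4.pkl","rb"))
g=cv2.cvtColor(d["pixels"],cv2.COLOR_BGR2GRAY)
sub=g[275:345,290:355]; m=(sub<90).astype(np.uint8)
n,l,st,c=cv2.connectedComponentsWithStats(m)
for i in range(1,n):
    if st[i,4]>300: print(st[i],c[i]+[290,275])
p=atz(d,321.8,305.6,S["eef_pos"][2]+.038-.0067)
Q=tool(S).as_matrix();print("hub-in-tool",Q.T@(p-S["eef_pos"]))
p=atz(d,321.8,146.5,S["eef_pos"][2]+.078-.0067)
print("grip-in-tool",Q.T@(p-S["eef_pos"]))
print(S["joint_pos"])
plan(S,[.5927,-.0325,.13],np.radians(-135),7)
E
```

```text
[  10   10   44   42 1464] [321.45628415 305.46038251]
hub-in-tool [-0.03130116  0.00025536  0.00130101]
grip-in-tool [-0.07123715  0.00027471 -0.07040631]
[-2.54671393e-01  8.55167626e-02  1.52342566e+00 -1.32128755e-04
  1.53176521e+00  1.65142291e+00]
n 7 d [-0.002 -0.414 -0.168] rot [ 0.0643 -0.0001  0.    ]
```

```bash
python3 - <<'E'
from ov import *
from rig import r
S=r.sense()
plan(S,[.5927,-.0325,.13],np.radians(-45),8)
E
```

```text
n 8 d [-0.002 -0.196 -0.359] rot [-1.401e-01 -1.000e-04 -0.000e+00]
```

Emit:
{"api": "servo_tool", "payload": {
  "deltas": "0 -0.2 -0.36 -0.14 0 0 1;0 -0.2 -0.36 -0.14 0 0 1;0 -0.2 -0.36 -0.14 0 0 1;0 -0.2 -0.36 -0.14 0 0 1;0 -0.2 -0.36 -0.14 0 0 1;0 -0.2 -0.36 -0.14 0 0 1;0 -0.2 -0.36 -0.14 0 0 1;0 -0.2 -0.36 -0.14 0 0 1;0 0 0 0 0 0 1;0 0 0 0 0 0 1"
}}

```text
clock: 10.5
eef_pos: [0.5925, -0.032, 0.1292]
eef_rot: [-0.27, -0.654, -0.27, 0.654]
ft_force: [-0.1, -0.0, -2.4]
opening: 0.0337
```

```bash
python3 - <<'E'
from ov import *
from rig import r
S=r.sense()
print(S["eef_pos"],np.degrees(yaw_of(S)),S["clock"],S["ft_force"],S["ft_torque"],S["joint_pos"])
plan(S,[.5927,-.0325,.105],np.radians(-45),1)
for n in ("scene","top"):
    d=r.get_image(n); pickle.dump((S,d),open(n+"5.pkl","wb"))
    x,y=(proj(d,[.5927,-.0325,.1])-[30,30]).astype(int)
    crop(d["pixels"],x,y,x+60,y+60,6.5,f"pics/{n}5.png")
a=cv2.imread("pics/scene5.png");b=cv2.imread("pics/top5.png");cv2.imwrite("pics/st5.png",np.hstack([a,b]))
E
```

```text
[ 0.59247544 -0.03195731  0.12917997] -45.14900972934523 10.5 [-0.10456736 -0.01037032 -2.35357875] [-0.01506874 -0.00883967 -0.00543481] [-1.49138731e-01  2.09270118e-01  1.38416711e+00 -4.81332562e-04
  1.54822121e+00  6.38871073e-01]
n 1 d [0.967 0.021 0.009] rot [-0.0026  0.0004 -0.0002]
```

View pics/st5.png

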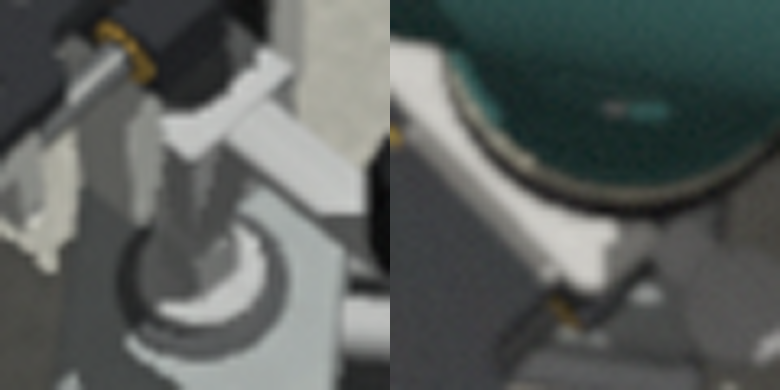

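Emit:
{"api": "servo_tool", "payload": {
  "deltas": "0.25 0.02 0 0 0 0 1;0.25 0 0 0 0 0 1;0.25 0 0 0 0 0 1;0.25 0 0 0 0 0 1;0.04 0 0 0 0 0 1;0.04 0 0 0 0 0 1;0.04 0 0 0 0 0 1;0.04 0 0 0 0 0 1;0.04 0 0 0 0 0 1;0.04 0 0 0 0 0 1"
}}

```text
clock: 11.85
eef_pos: [0.5929, -0.032, 0.0982]
eef_rot: [0.27, 0.653, 0.27, -0.653]
ft_force: [-0.3, 0.2, -1.9]
opening: 0.0341
```

```bash
cat > st.py <<'E'
from h import *
from rig import r
S=r.sense()
Q=tool(S).as_matrix()
print(S["eef_pos"].round(4),np.degrees(yaw_of(S)).round(2),S["clock"],"F",S["ft_force"].round(2),"T",S["ft_torque"].round(3),"Ftool",(Q.T@S["ft_force"]).round(2),"tilt",np.degrees(np.arccos(-Q[2,0])).round(2),S["opening"].round(4))
E
python3 st.py
```

```text
Traceback (most recent call last):
  File "st.py", line 5, in <module>
    print(S["eef_pos"].round(4),np.degrees(yaw_of(S)).round(2),S["clock"],"F",S["ft_force"].round(2),"T",S["ft_torque"].round(3),"Ftool",(Q.T@S["ft_force"]).round(2),"tilt",np.degrees(np.arccos(-Q[2,0])).round(2),S["opening"].round(4))
                                                                                                                                                                                                                     ^^^^^^^^^^^^^^^^^^
AttributeError: 'float' object has no attribute 'round'
```

Nothing is resisting yet. I continue in 0.5 mm rows.

Emit:
{"api": "servo_tool", "payload": {
  "deltas": "0.02 0 0 0 0 0 1;0.02 0 0 0 0 0 1;0.02 0 0 0 0 0 1;0.02 0 0 0 0 0 1;0.02 0 0 0 0 0 1;0 0 0 0 0 0 1;0 0 0 0 0 0 1;0 0 0 0 0 0 1;0 0 0 0 0 0 1;0 0 0 0 0 0 1"
}}

```text
clock: 13.1
eef_pos: [0.5929, -0.0322, 0.0957]
eef_rot: [-0.27, -0.653, -0.27, 0.653]
ft_force: [-0.3, -2.4, -2.9]
opening: 0.0341
```

```bash
sed -i 's/,S\["opening"\].round(4))/,round(S["opening"],4))/' st.py; python3 st.py
```

```text
[ 0.5929 -0.0322  0.0957] -45.04 13.1 F [-0.34 -2.37 -2.9 ] T [-0.381  0.05  -0.027] Ftool [2.9  1.43 1.92] tilt 0.02 0.0341
```

It has gone 3 mm past the shaft top with only a light sideways push, so it is engaging. I shift about 0.5 mm to −y and go on down.

Emit:
{"api": "servo_tool", "payload": {
  "deltas": "0.02 0.015 0.015 0 0 0 1;0.02 0 0 0 0 0 1;0.03 0 0 0 0 0 1;0.03 0 0 0 0 0 1;0.03 0 0 0 0 0 1;0.03 0 0 0 0 0 1;0.03 0 0 0 0 0 1;0.03 0 0 0 0 0 1;0 0 0 0 0 0 1;0 0 0 0 0 0 1"
}}

```text
clock: 14.35
eef_pos: [0.5929, -0.0325, 0.0901]
eef_rot: [-0.27, -0.653, -0.27, 0.653]
ft_force: [-1.4, -0.5, -3.1]
opening: 0.0336
```

```bash
python3 st.py
```

```text
[ 0.5929 -0.0325  0.0901] -45.03 14.35 F [-1.37 -0.52 -3.12] T [-0.055 -0.001 -0.035] Ftool [ 3.12 -0.6   1.34] tilt 0.0 0.0336
```

Emit:
{"api": "servo_tool", "payload": {
  "deltas": "0.06 0 0 0 0 0 1;0.06 0 0 0 0 0 1;0.06 0 0 0 0 0 1;0.06 0 0 0 0 0 1;0.06 0 0 0 0 0 1;0.06 0 0 0 0 0 1;0.06 0 0 0 0 0 1;0.04 0 0 0 0 0 1;0 0 0 0 0 0 1;0 0 0 0 0 0 1"
}}

```text
clock: 15.6
eef_pos: [0.5929, -0.0325, 0.0787]
eef_rot: [-0.27, -0.653, -0.27, 0.653]
ft_force: [-0.6, 0.7, -3.1]
opening: 0.0336
```

```bash
python3 st.py
```

```text
[ 0.5929 -0.0325  0.0787] -45.03 15.6 F [-0.57  0.69 -3.11] T [-0.075  0.057 -0.005] Ftool [ 3.11 -0.89 -0.09] tilt 0.01 0.0336
```

Emit:
{"api": "servo_tool", "payload": {
  "deltas": "0.02 0 0 0 0 0 1;0.02 0 0 0 0 0 1;0.02 0 0 0 0 0 1;0.02 0 0 0 0 0 1;0 0 0 0 0 0 1;0 0 0 0 0 0 1;0 0 0 0 0 0 1;0 0 0 0 0 0 1;0 0 0 0 0 0 1;0 0 0 0 0 0 1"
}}

```text
clock: 16.85
eef_pos: [0.5929, -0.0326, 0.0767]
eef_rot: [0.27, 0.653, 0.27, -0.653]
ft_force: [-0.7, -0.2, -2.1]
opening: 0.0338
```

```bash
python3 st.py
```

```text
[ 0.5929 -0.0326  0.0767] -45.04 16.85 F [-0.69 -0.18 -2.1 ] T [-0.104 -0.009  0.01 ] Ftool [ 2.1  -0.36  0.62] tilt 0.01 0.0338
```

Emit:
{"api": "servo_tool", "payload": {
  "deltas": "0 0 0 0 0 0 -1;0 0 0 0 0 0 -1;0 0 0 0 0 0 -1;0 0 0 0 0 0 -1;-0.1 0 0 0 0 0 -1;-0.4 0 0 0 0 0 -1;-0.6 0 0 0 0 0 -1;-0.47 0 0 0 0 0 -1;0 0 0 0 0 0 -1;0 0 0 0 0 0 -1"
}}

```text
clock: 18.1
eef_pos: [0.5928, -0.0325, 0.1159]
eef_rot: [-0.27, -0.653, -0.27, 0.653]
ft_force: [-0.7, -0.0, 0.4]
opening: 0.0936
```

```bash
python3 st.py; python3 - <<'E'
from ov import *
from rig import r
S=r.sense()
for n in ("scene","wrist"):
    d=r.get_image(n); pickle.dump((S,d),open(n+"6.pkl","wb")); cv2.imwrite(f"pics/{n}6.png",d["pixels"])
    print(n,proj(d,[.5929,-.0325,.108]),proj(d,[.5929+.0495,-.0325+.0495,.148]))
d=pickle.load(open("scene6.pkl","rb"))[1]
crop(d["pixels"],265,200,425,320,5,"pics/s6.png")
E
```

```text
[ 0.5928 -0.0325  0.1159] -45.03 18.1 F [-0.68 -0.04  0.43] T [-0.062 -0.047 -0.004] Ftool [-0.43 -0.45  0.51] tilt 0.01 0.0936
scene [300.0882754  246.05113992] [333.45171558 259.72681125]
wrist [321.85877058 273.04924146] [321.64453071 146.7539335 ]
```

View pics/s6.png

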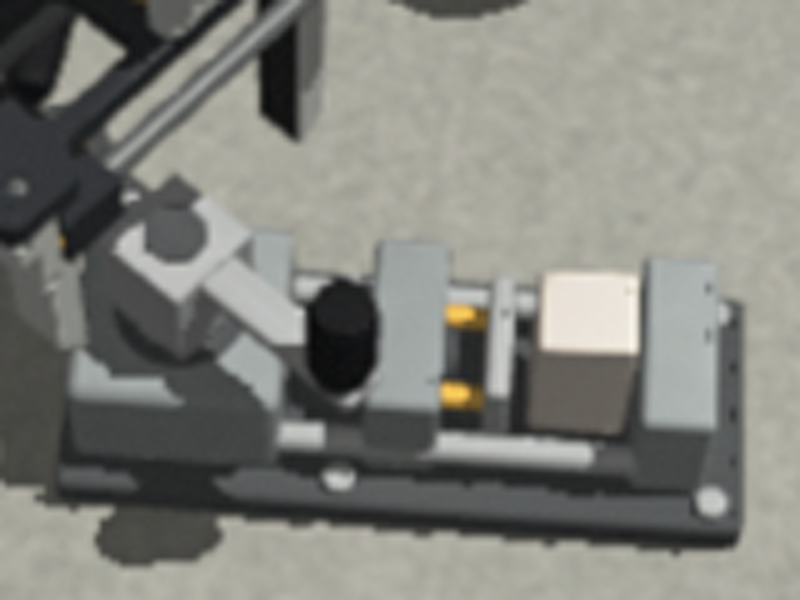

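View pics/wrist6.png

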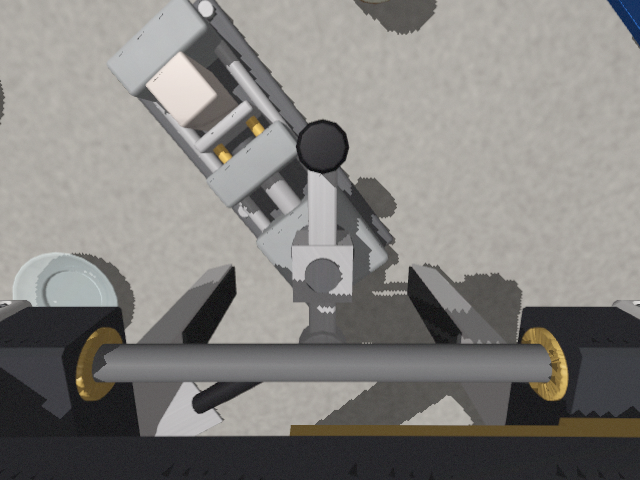

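The crank is home: in the scene view the hub top is at (300.1,246.1), against a prediction of (300.1,246.05) for home. Next I slide out to the grip and close lightly.

Emit:
{"api": "servo_tool", "payload": {
  "deltas": "0 0 -0.4 0 0 0 -1;0 0.015 -0.8 0 0 0 -1;0 0 -0.8 0 0 0 -1;0 0 -0.5 0 0 0 -1;0 0 -0.3 0 0 0 -1;0 0 0 0 0 0 1;0 0 0 0 0 0 1;0 0 0 0 0 0 1;0 0 0 0 0 0 1;0 0 0 0 0 0 1",
  "force": 8
}}

```text
clock: 19.45
eef_pos: [0.6426, 0.0165, 0.1161]
eef_rot: [0.27, 0.653, 0.27, -0.653]
ft_force: [0.0, -1.1, 0.2]
opening: 0.0476
```

```bash
python3 st.py; python3 - <<'E'
from ov import *
from rig import r
S=r.sense()
d=r.get_image("scene"); pickle.dump((S,d),open("scene7.pkl","wb"))
crop(d["pixels"],265,200,425,320,5,"pics/s7.png")
E
```

```text
[0.6426 0.0165 0.1161] -45.05 19.45 F [ 0.04 -1.1   0.16] T [ 0.011 -0.017  0.043] Ftool [-0.16  0.81  0.75] tilt 0.01 0.0476
```

View pics/s7.png

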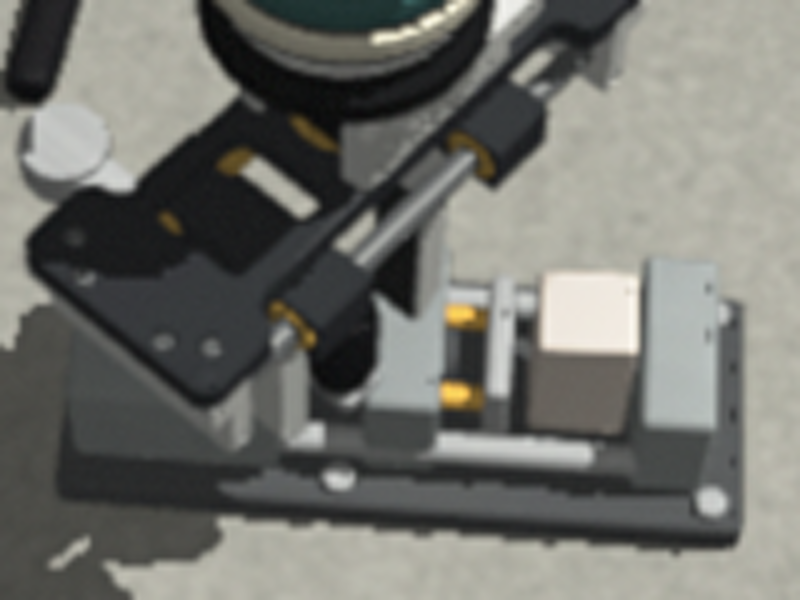

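Emit:
{"api": "servo_tool", "payload": {
  "deltas": "0 0 0 0 0 0 1;0 0 0 0 0 0 1;0 0 0 0 0 0 1;0 0 0 0 0 0 1;0 0 0 0 0 0 1;0 0.58 0.06 0 0 0 1;0 0.56 0.18 0 0 0 1;0 0.51 0.29 0 0 0 1;0 0 0 0 0 0 1;0 0 0 0 0 0 1",
  "force": 25
}}

```text
clock: 20.75
eef_pos: [0.6624, -0.0228, 0.1158]
eef_rot: [-0.27, -0.653, -0.27, 0.654]
ft_force: [-2.6, -0.7, -0.6]
opening: 0.0224
```

```bash
cat >> st.py <<'E'
p=S["eef_pos"][:2]-[.5929,-.0325]; print("radius",np.hypot(*p).round(4),"alpha",(45-np.degrees(np.arctan2(p[1],p[0]))).round(1))
E
python3 st.py; python3 - <<'E'
from ov import *
from rig import r
S=r.sense()
d=r.get_image("scene"); pickle.dump((S,d),open("scene8.pkl","wb"))
crop(d["pixels"],265,200,425,320,5,"pics/s8.png")
E
```

```text
[ 0.6624 -0.0228  0.1158] -45.09 20.75 F [-2.65 -0.67 -0.63] T [-0.126  0.348 -0.003] Ftool [ 0.63 -1.39  2.35] tilt 0.06 0.0224
radius 0.0702 alpha 37.0
```

View pics/s8.png

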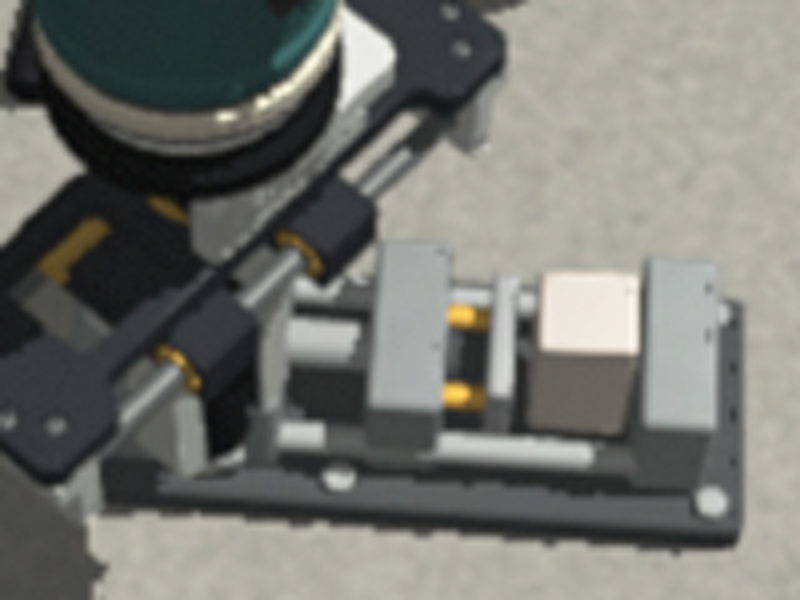

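Emit:
{"api": "servo_tool", "payload": {
  "deltas": "0 0.44 0.39 0 0 0 1;0 0.34 0.47 0 0 0 1;0 0.24 0.53 0 0 0 1;0 0.12 0.57 0 0 0 1;0 0 0.59 0 0 0 1;0 -0.12 0.57 0 0 0 1;0 -0.24 0.54 0 0 0 1;0 -0.34 0.47 0 0 0 1;0 -0.44 0.39 0 0 0 1;0 -0.51 0.29 0 0 0 1"
}}

```text
clock: 22.05
eef_pos: [0.5682, -0.0985, 0.1162]
eef_rot: [0.271, 0.654, 0.269, -0.653]
ft_force: [3.7, 1.8, -4.7]
opening: 0.0222
```

```bash
python3 st.py; python3 - <<'E'
from ov import *
from rig import r
S=r.sense()
d=r.get_image("scene"); pickle.dump((S,d),open("scene9.pkl","wb"))
crop(d["pixels"],265,200,425,320,5,"pics/s9.png")
E
```

```text
[ 0.5682 -0.0985  0.1162] -45.06 22.05 F [ 3.67  1.78 -4.69] T [ 0.497 -0.823  0.008] Ftool [ 4.7   1.32 -3.86] tilt 0.16 0.0222
radius 0.0704 alpha 155.5
```

View pics/s9.png

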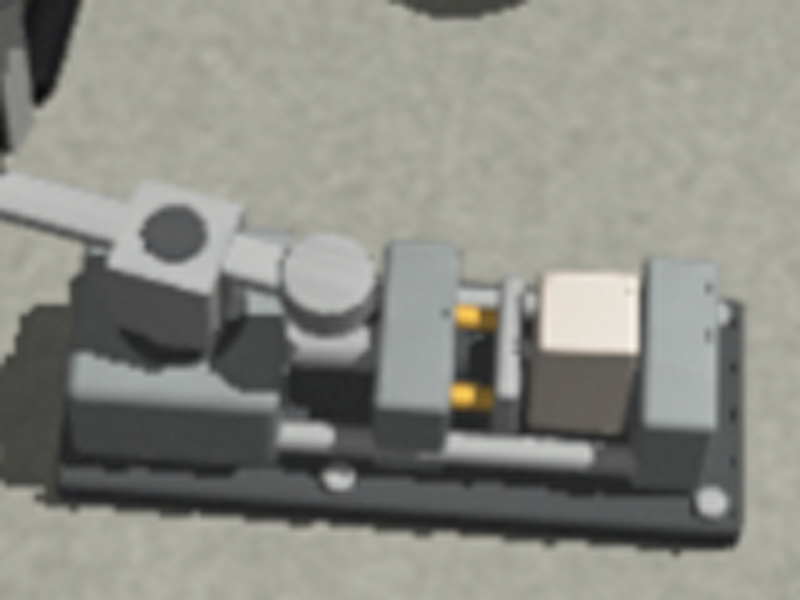

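Emit:
{"api": "servo_tool", "payload": {
  "deltas": "0.02 -0.56 0.18 0 0 0 1;0 -0.58 0.06 0 0 0 1;0 -0.58 -0.06 0 0 0 1;0 -0.56 -0.18 0 0 0 1;0 -0.51 -0.29 0 0 0 1;0 -0.43 -0.39 0 0 0 1;0 -0.34 -0.47 0 0 0 1;0 -0.24 -0.53 0 0 0 1;0 -0.12 -0.57 0 0 0 1;0 0 -0.59 0 0 0 1"
}}

```text
clock: 23.35
eef_pos: [0.55, 0.0229, 0.1156]
eef_rot: [0.27, 0.653, 0.271, -0.653]
ft_force: [-1.3, -1.8, 3.6]
opening: 0.0222
```

```bash
python3 st.py
```

```text
[0.55   0.0229 0.1156] -45.01 23.35 F [-1.32 -1.82  3.62] T [-0.521  0.234 -0.019] Ftool [-3.62  0.35  2.22] tilt 0.02 0.0222
radius 0.07 alpha -82.7
```

Emit:
{"api": "servo_tool", "payload": {
  "deltas": "-0.01 0.12 -0.57 0 0 0 1;0 0.24 -0.53 0 0 0 1;0 0.34 -0.47 0 0 0 1;0 0.44 -0.39 0 0 0 1;0 0.51 -0.29 0 0 0 1;0 0.56 -0.18 0 0 0 1;0 0.58 -0.06 0 0 0 1;0 0.58 0.06 0 0 0 1;0 0.56 0.18 0 0 0 1;0 0.51 0.29 0 0 0 1"
}}

```text
clock: 24.6
eef_pos: [0.6625, -0.0231, 0.1155]
eef_rot: [-0.27, -0.653, -0.271, 0.654]
ft_force: [-2.9, 2.7, 2.4]
opening: 0.0223
```

```bash
python3 st.py;  python3 - <<'E'
from ov import *
from rig import r
S=r.sense()
d=r.get_image("scene"); pickle.dump((S,d),open("scene10.pkl","wb"))
crop(d["pixels"],265,200,425,320,5,"pics/s10.png")
E
```

```text
[ 0.6625 -0.0231  0.1155] -45.04 24.6 F [-2.95  2.65  2.36] T [0.487 0.689 0.035] Ftool [-2.36 -3.96  0.21] tilt 0.05 0.0223
radius 0.0703 alpha 37.3
```

View pics/s10.png

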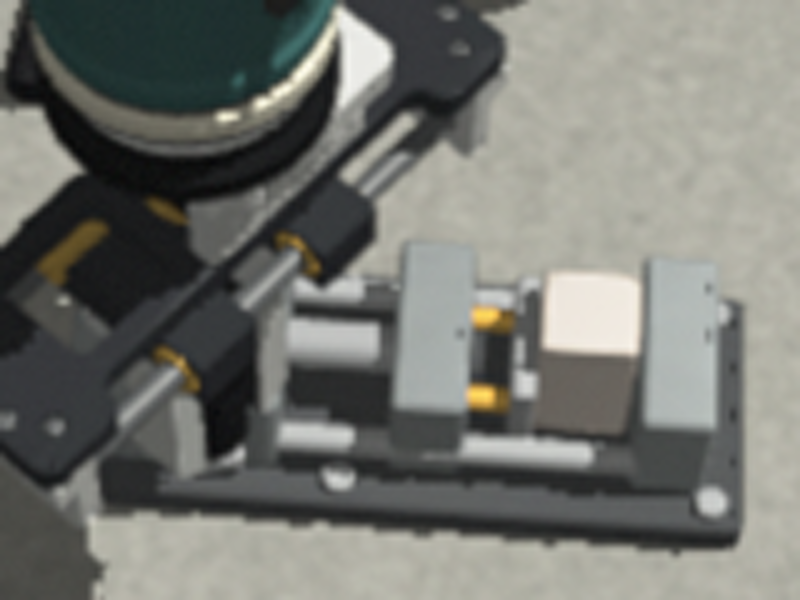

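Emit:
{"api": "servo_tool", "payload": {
  "deltas": "-0.01 0.44 0.39 0 0 0 1;0 0.34 0.47 0 0 0 1;0 0.24 0.53 0 0 0 1;0 0.12 0.57 0 0 0 1;0 0 0.59 0 0 0 1;0 -0.12 0.57 0 0 0 1;0 -0.24 0.54 0 0 0 1;0 -0.34 0.47 0 0 0 1;0 -0.44 0.39 0 0 0 1;0 -0.51 0.29 0 0 0 1"
}}

```text
clock: 25.9
eef_pos: [0.5683, -0.0987, 0.1161]
eef_rot: [0.271, 0.654, 0.27, -0.653]
ft_force: [4.5, 4.5, -4.0]
opening: 0.0225
```

```bash
python3 st.py;  python3 - <<'E'
from ov import *
from rig import r
S=r.sense()
d=r.get_image("scene"); pickle.dump((S,d),open("scene11.pkl","wb"))
crop(d["pixels"],265,200,425,320,5,"pics/s11.png")
E
```

```text
[ 0.5683 -0.0987  0.1161] -45.05 25.9 F [ 4.55  4.47 -4.02] T [ 0.588 -0.81  -0.011] Ftool [ 4.03  0.04 -6.37] tilt 0.17 0.0225
radius 0.0706 alpha 155.4
```

View pics/s11.png

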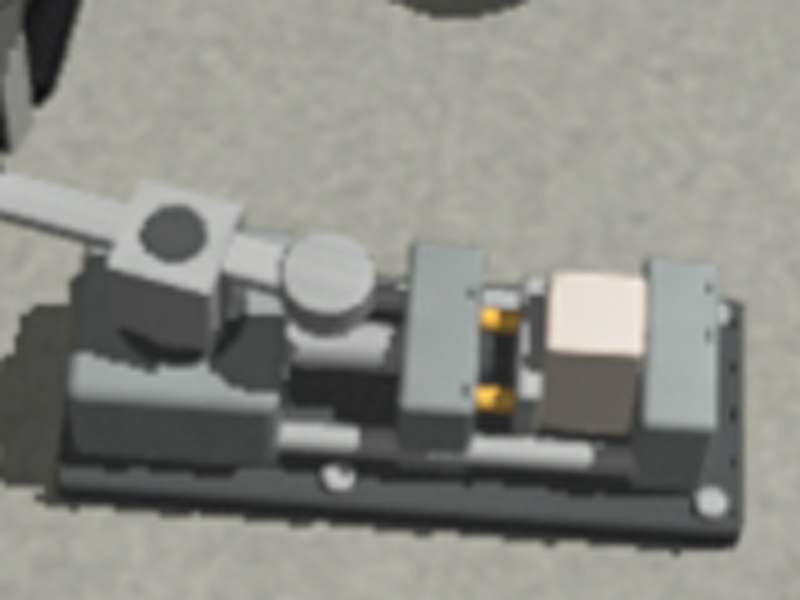

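Emit:
{"api": "servo_tool", "payload": {
  "deltas": "0.02 -0.56 0.18 0 0 0 1;0 -0.58 0.06 0 0 0 1;0 -0.58 -0.06 0 0 0 1;0 -0.56 -0.18 0 0 0 1;0 -0.51 -0.29 0 0 0 1;0 -0.43 -0.39 0 0 0 1;0 -0.34 -0.47 0 0 0 1;0 -0.24 -0.53 0 0 0 1;0 -0.12 -0.57 0 0 0 1;0 0 -0.59 0 0 0 1"
}}

```text
clock: 27.2
eef_pos: [0.5497, 0.0226, 0.1155]
eef_rot: [-0.27, -0.653, -0.271, 0.653]
ft_force: [-2.0, -1.2, 3.8]
opening: 0.0223
```

```bash
python3 st.py;  python3 - <<'E'
from ov import *
from rig import r
S=r.sense()
d=r.get_image("scene"); pickle.dump((S,d),open("scene12.pkl","wb"))
crop(d["pixels"],265,200,425,320,5,"pics/s12.png")
E
```

```text
[0.5497 0.0226 0.1155] -45.0 27.2 F [-1.97 -1.19  3.77] T [-0.544  0.339 -0.006] Ftool [-3.77 -0.56  2.23] tilt 0.05 0.0223
radius 0.07 alpha -83.1
```

View pics/s12.png

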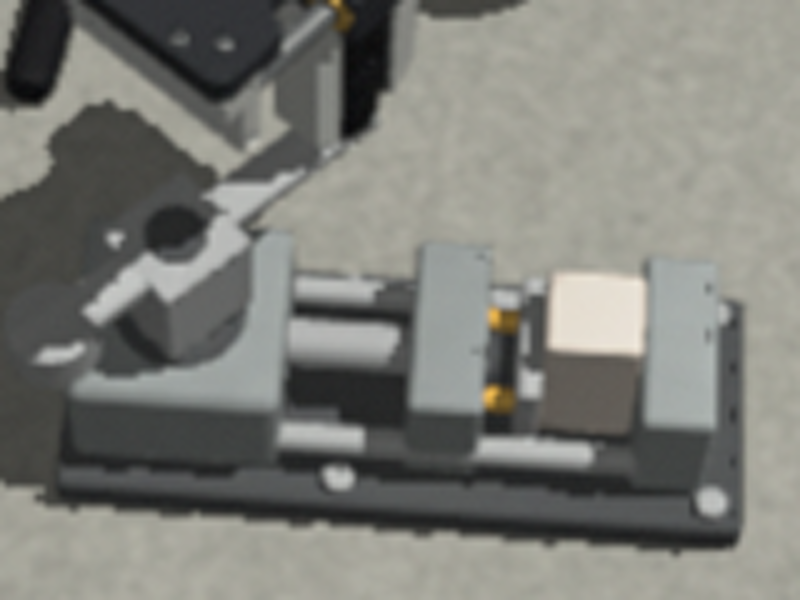

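Emit:
{"api": "servo_tool", "payload": {
  "deltas": "-0.01 0.12 -0.57 0 0 0 1;0 0.24 -0.53 0 0 0 1;0 0.34 -0.47 0 0 0 1;0 0.44 -0.39 0 0 0 1;0 0.51 -0.29 0 0 0 1;0 0.56 -0.18 0 0 0 1;0 0.58 -0.06 0 0 0 1;0 0.58 0.06 0 0 0 1;0 0 0 0 0 0 1;0 0 0 0 0 0 1"
}}

```text
clock: 28.5
eef_pos: [0.6525, 0.0037, 0.1158]
eef_rot: [0.271, 0.654, 0.269, -0.653]
ft_force: [0.7, 0.2, 1.5]
opening: 0.022
```

```bash
python3 st.py;  python3 - <<'E'
from ov import *
from rig import r
S=r.sense()
d=r.get_image("scene"); pickle.dump((S,d),open("scene13.pkl","wb"))
crop(d["pixels"],335,235,425,295,8,"pics/s13.png")
d=r.get_image("wrist"); cv2.imwrite("pics/wr13.png",d["pixels"]); pickle.dump((S,d),open("wr13.pkl","wb"))
E
```

```text
[0.6525 0.0037 0.1158] -45.08 28.5 F [0.7  0.17 1.5 ] T [ 0.009 -0.126  0.002] Ftool [-1.5   0.38 -0.61] tilt 0.13 0.022
radius 0.0698 alpha 13.7
```

View pics/s13.png

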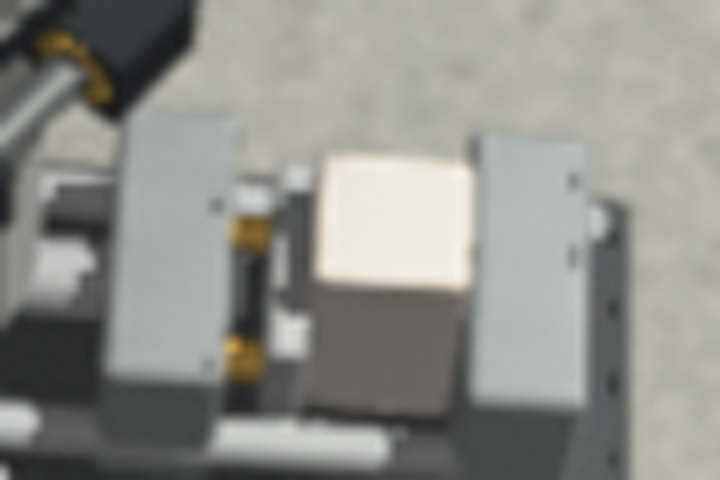

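View pics/wr13.png

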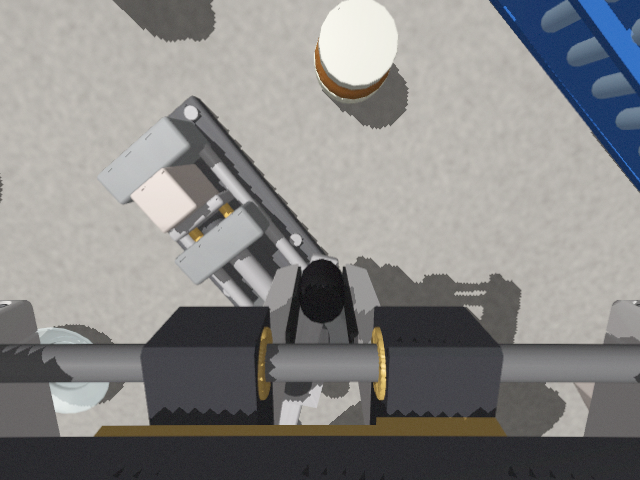

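```bash
python3 - <<'E'
from ov import *
S,d=pickle.load(open("scene13.pkl","rb"))
im=d["pixels"].astype(int)
# sub-pixel edge profiles, rows across jaw
for row in (255,262,268,274,280):
    g=im[row,340:412].mean(1)
    print(row,g.astype(int).tolist())
E
```

```text
255 [132, 129, 131, 137, 136, 136, 141, 149, 141, 124, 137, 164, 168, 169, 168, 168, 168, 169, 169, 169, 169, 170, 170, 170, 170, 172, 174, 180, 178, 168, 166, 177, 177, 172, 159, 181, 215, 223, 228, 230, 231, 231, 231, 232, 230, 226, 223, 221, 218, 212, 208, 206, 205, 169, 136, 162, 178, 179, 178, 179, 180, 180, 181, 182, 182, 183, 182, 181, 173, 173, 174, 177]
262 [87, 51, 51, 54, 55, 59, 62, 62, 72, 110, 154, 172, 170, 169, 171, 170, 169, 170, 170, 170, 170, 171, 171, 165, 132, 92, 89, 89, 83, 77, 83, 84, 82, 84, 141, 213, 233, 231, 230, 230, 230, 231, 231, 231, 231, 231, 232, 232, 232, 232, 233, 234, 234, 221, 176, 169, 181, 182, 183, 183, 184, 184, 184, 183, 183, 184, 183, 182, 181, 194, 168, 115]
268 [196, 195, 195, 195, 187, 172, 145, 90, 93, 134, 162, 167, 167, 168, 168, 169, 170, 170, 171, 172, 173, 173, 176, 150, 95, 73, 46, 46, 81, 147, 153, 92, 80, 88, 160, 221, 232, 231, 230, 231, 232, 233, 233, 233, 234, 234, 233, 234, 234, 234, 234, 235, 235, 206, 157, 167, 179, 181, 181, 181, 181, 182, 182, 182, 183, 183, 163, 171, 138, 98, 91, 91]
274 [63, 66, 68, 71, 71, 72, 73, 73, 101, 150, 170, 171, 170, 170, 171, 171, 171, 172, 173, 174, 175, 176, 173, 139, 79, 58, 43, 56, 108, 167, 175, 150, 147, 127, 98, 96, 97, 97, 97, 97, 98, 98, 98, 99, 98, 98, 98, 99, 99, 99, 98, 99, 103, 108, 142, 171, 180, 180, 181, 181, 181, 182, 182, 184, 185, 186, 188, 185, 137, 96, 90, 75]
280 [44, 42, 42, 43, 43, 42, 45, 73, 123, 154, 165, 164, 167, 168, 169, 169, 170, 172, 172, 171, 149, 142, 159, 125, 90, 90, 90, 88, 82, 84, 87, 91, 104, 106, 98, 98, 98, 98, 99, 98, 99, 99, 99, 99, 99, 99, 98, 98, 99, 100, 99, 89, 74, 101, 151, 175, 179, 181, 182, 181, 182, 183, 183, 184, 185, 184, 185, 181, 131, 95, 92, 92]
```

```bash
python3 - <<'E'
from ov import *
S,d=pickle.load(open("scene13.pkl","rb"))
yd=np.array([np.cos(np.radians(82.6)),np.sin(np.radians(82.6))])
f=lambda u,v,z,D=d:((atz(D,u,v,z)[:2]-[.5929,-.0325])@yd*1000-85).round(1)
print("now jaw",f(363.5,268,.064),"pad",[f(368.2,270,z) for z in (.056,.06,.064)],"fixed",f(394,274,.064))
# clamp axis check: fixed jaw corners
S,d0=pickle.load(open("scene6.pkl","rb"))
im=d0["pixels"].astype(int)
for row in (268,274):
    print(row,im[row,345:400].mean(1).astype(int).tolist())
E
```

```text
now jaw 17.2 pad [np.float64(25.2), np.float64(25.1), np.float64(25.0)] fixed 66.8
268 [162, 164, 163, 165, 165, 166, 166, 170, 146, 95, 89, 74, 44, 38, 40, 40, 50, 99, 161, 191, 196, 195, 159, 96, 89, 81, 75, 107, 183, 226, 225, 225, 226, 226, 226, 228, 228, 228, 229, 228, 229, 230, 229, 230, 230, 232, 240, 192, 97, 126, 161, 174, 175, 175, 176]
274 [165, 165, 166, 165, 167, 168, 168, 160, 120, 71, 61, 52, 40, 40, 40, 40, 56, 119, 172, 195, 200, 175, 103, 44, 39, 56, 77, 89, 93, 94, 94, 93, 93, 95, 94, 94, 94, 95, 95, 95, 95, 96, 95, 96, 96, 99, 91, 71, 90, 137, 165, 172, 173, 173, 174]
```

```bash
python3 - <<'E'
from ov import *
for n in (6,7,8,9,10,11,12,13):
    S,d=pickle.load(open(f"scene{n}.pkl","rb"))
    im=d["pixels"].astype(float).mean(2)
    out=[]
    for row in (260,263,266):
        g=im[row]; 
        # block left edge
        for c in range(368,382):
            if g[c]<160<=g[c+1]: out.append(c+(160-g[c])/(g[c+1]-g[c])); break
    jo=[]
    for row in (266,268,274):
        g=im[row]
        for c in range(350,370):
            if g[c]>120>=g[c+1]: jo.append(c+(g[c]-120)/(g[c]-g[c+1])); break
    po=[]
    for row in (268,274,276):
        g=im[row]
        for c in range(int(jo[1])+2,374):
            if g[c]<100<=g[c+1]: po.append(c+(100-g[c])/(g[c+1]-g[c])); break
    print(n,"blk",np.round(out,2),"jaw",np.round(jo,2),"pad",np.round(po,2))
E
```

```text
6 blk [372.51 372.74 372.69] jaw [353.47 353.52 353.01] pad [362.01 361.69 361.55]
7 blk [372.3  372.67 372.6 ] jaw [353.55 353.59 353.11] pad [361.93 361.64 361.49]
8 blk [372.35 372.67 372.61] jaw [354.27 354.05 353.45] pad [362.42 362.01 361.85]
9 blk [369.78 372.78 372.72] jaw [355.42 355.47 355.2 ] pad [364.03 363.73 363.59]
10 blk [373.36 373.25 373.14] jaw [359.   358.91 358.44] pad [367.24 366.82 366.73]
11 blk [374.48 374.37 374.27] jaw [360.37 360.44 360.17] pad [368.31 367.91 367.83]
12 blk [374.52 374.42 374.31] jaw [362.26 362.09 361.42] pad [368.38 367.98 367.9 ]
13 blk [374.35 374.22 374.13] jaw [363.48 363.56 363.32] pad [368.28 367.83 367.77]
```

Measured over frames 6 to 13, the pad stopped moving at frame 11 while the jaw went on. Pad compression comes to about 5.8–6.1 mm, which is the target, so I let go and go straight up.

Emit:
{"api": "servo_tool", "payload": {
  "deltas": "0 0 0 0 0 0 -0.6;0 0 0 0 0 0 -0.8;0 0 0 0 0 0 -1;0 0 0 0 0 0 -1;0 0 0 0 0 0 -1;-0.3 0 0 0 0 0 -1;-0.6 0 0 0 0 0 -1;-0.9 0 0 0 0 0 -1;-0.9 0 0 0 0 0 -1;-0.9 0 0 0 0 0 -1"
}}

```text
clock: 29.85
eef_pos: [0.6522, 0.0046, 0.2082]
eef_rot: [0.271, 0.654, 0.27, -0.653]
ft_force: [0.6, -0.7, -0.6]
opening: 0.0938
```

```bash
python3 st.py; python3 - <<'E'
from rig import r
S=r.sense(); print(S["joint_pos"])
E
```

```text
[0.6522 0.0046 0.2082] -45.04 29.85 F [ 0.62 -0.7  -0.63] T [-0.025 -0.078  0.004] Ftool [0.63 0.93 0.06] tilt 0.13 0.0938
radius 0.07 alpha 13.0
[-7.97644664e-02  3.16072788e-01  1.09619461e+00 -8.70962435e-05
  1.72711812e+00  7.06240152e-01]
```

Emit:
{"api": "servo_tool", "payload": {
  "deltas": "0 0.2 0.9 0 0 0 -1;0 0.2 0.9 0 0 0 -1;0 0.2 0.9 0 0 0 -1;0 0.2 0.9 0 0 0 -1;0 0.2 0.9 0 0 0 -1;0 0.2 0.9 0 0 0 -1;0 0 0.9 0 0 0 -1;0 0 0.5 0 0 0 -1;0 0 0 0 0 0 -1;0 0 0 0 0 0 -1"
}}

```text
clock: 31.1
eef_pos: [0.5531, -0.1363, 0.2058]
eef_rot: [0.271, 0.653, 0.271, -0.653]
ft_force: [0.1, 0.3, 0.8]
opening: 0.0937
```

```bash
python3 st.py; python3 - <<'E'
from ov import *
from rig import r
S=r.sense()
for n in ("scene","wrist","top"):
    d=r.get_image(n); pickle.dump((S,d),open(n+"14.pkl","wb")); cv2.imwrite(f"pics/{n}14.png",d["pixels"])
    a=np.radians(45-13)
    print(n,proj(d,[.5929,-.0325,.108]),proj(d,[.5929+.07*np.cos(a),-.0325+.07*np.sin(a),.148]),proj(d,[.5929-.05*np.cos(a),-.0325-.05*np.sin(a),.112]))
d=pickle.load(open("scene14.pkl","rb"))[1]
crop(d["pixels"],265,200,425,320,5,"pics/s14.png")
E
```

```text
[ 0.5531 -0.1363  0.2058] -45.0 31.1 F [0.11 0.28 0.81] T [ 0.005 -0.056  0.029] Ftool [-0.81 -0.12 -0.28] tilt 0.03 0.0937
radius 0.1112 alpha 156.0
scene [300.0882754  246.05113992] [325.33399225 265.94933874] [282.83496014 222.69172243]
wrist [261.094703   104.37657773] [271.2703684  -26.51436341] [248.4610597  170.55535228]
top [332.78889469 225.06783242] [311.85078015 185.61232619] [347.87260213 249.60246733]
```

View pics/s14.png

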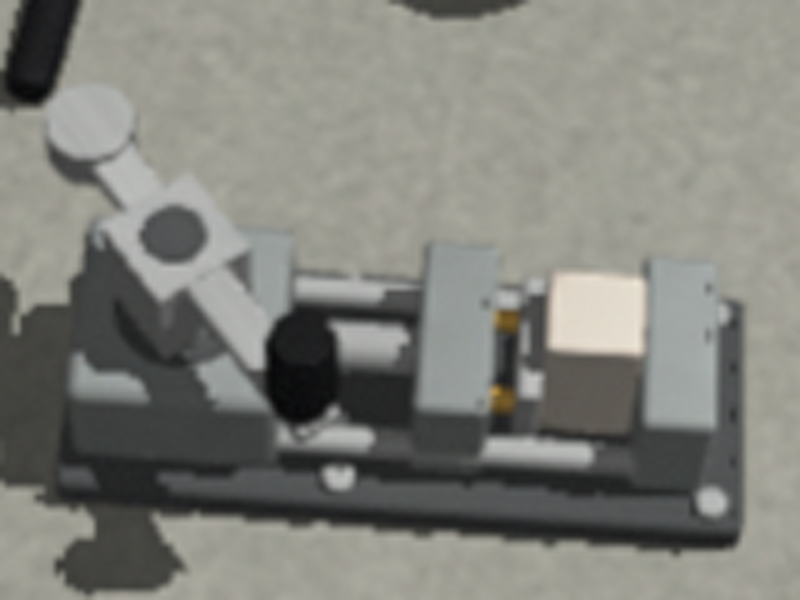

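View pics/scene14.png

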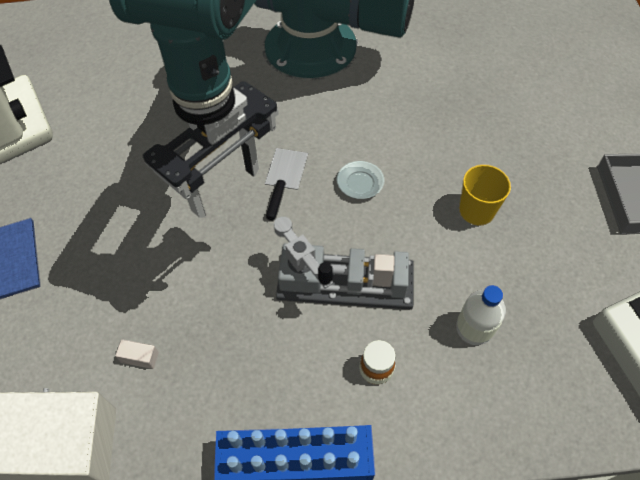

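View pics/wrist14.png

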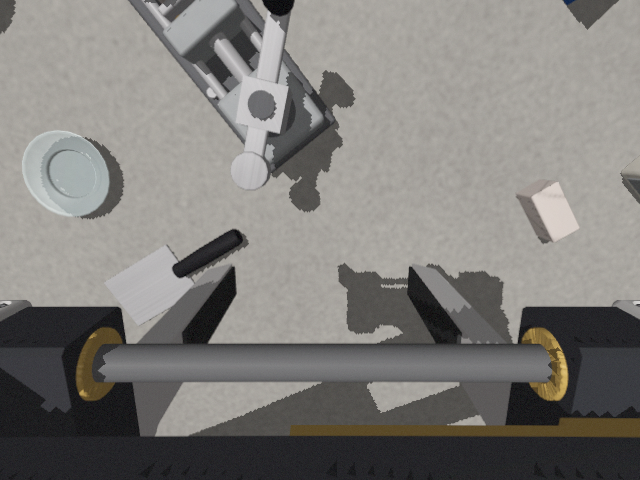

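```bash
python3 - <<'E'
from ov import *
D={n:pickle.load(open(n+"14.pkl","rb"))[1] for n in ("scene","wrist","top")}
z=lambda d,x,y,w,s:cv2.resize(d["pixels"][y-w:y+w,x-w:x+w],None,fx=s,fy=s,interpolation=cv2.INTER_CUBIC)
cv2.imwrite("pics/h14.png",np.hstack([z(D["scene"],300,246,20,6.5),z(D["wrist"],262,105,33,3.94)[:260,:260],z(D["top"],333,225,20,6.5)]))
g=cv2.cvtColor(D["wrist"]["pixels"],cv2.COLOR_BGR2GRAY); print()
def blob(n,x,y,w,lo,hi):
    g=cv2.cvtColor(D[n]["pixels"],cv2.COLOR_BGR2GRAY)[y-w:y+w+1,x-w:x+w+1]
    print(n,g[w],)
    m=((g>lo)&(g<hi)).astype(np.uint8); N,l,st,c=cv2.connectedComponentsWithStats(m); i=l[w,w]; print(st[i],c[i]+[x-w,y-w]); return c[i]+[x-w,y-w]
a=blob("scene",299,246,9,0,140);b=blob("wrist",262,105,22,0,150);c=blob("top",333,226,9,0,140)
for k in ([("scene",a),("wrist",b)],[("scene",a),("top",c)],[("scene",a),("wrist",b),("top",c)]):
    p,e=tri([(D[n],*q) for n,q in k]); print(p.round(4),np.round(e,4))
E
```

```text
scene [182 181 153  92  82  83  84  83  85  85  85  86  85  84  82  91 136 175
 178]
[  3   4  14  12 126] [299.30952381 246.58730159]
wrist [202 200 199 201 200 200 197 184 108 107 106 108 107 105 107 109 112 111
 109 108 109 108 108 109 107 107 107 107 107 105 107 110 107 105 105 160
 199 198 199 198 197 198 199 200 192]
[  8   7  29  31 665] [261.50225564 104.83909774]
top [161 166 166 159 135 104  90  88  88  89  88  88  89  87  99 128 156 167
 169]
[  4   1  12  13 120] [333.58333333 224.31666667]
[ 0.593  -0.0333  0.1071] [0.0005 0.0005]
[ 0.5942 -0.0338  0.1086] [0.0001 0.0001]
[ 0.5937 -0.0335  0.1086] [0.0004 0.0009 0.0005]
```

View pics/h14.png

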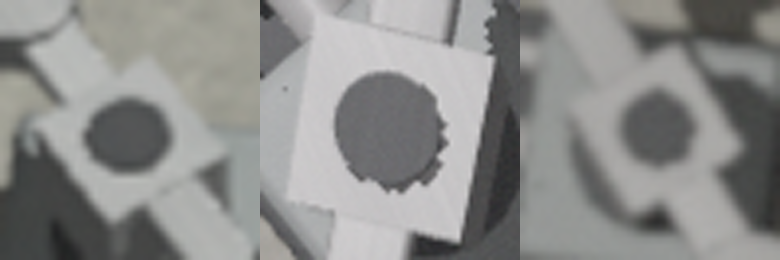

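```bash
python3 - <<'E'
from ov import *
for n in (6,13,14):
    S,d=pickle.load(open(f"scene{n}.pkl","rb")); im=d["pixels"].astype(float).mean(2)
    for row in (268,274,276):
        g=im[row]
        j=next(c+(g[c]-120)/(g[c]-g[c+1]) for c in range(350,370) if g[c]>120>=g[c+1])
        p=next(c+(100-g[c])/(g[c+1]-g[c]) for c in range(int(j)+2,376) if g[c]<100<=g[c+1])
        print(n,row,round(j,2),round(p,2),"gap mm",round(1.62*(p-j),1))
E
python3 - <<'E'
from rig import r
print(r.close_job())
E
```

```text
6 268 353.52 362.01 gap mm 13.7
6 274 353.01 361.69 gap mm 14.1
6 276 352.72 361.55 gap mm 14.3
13 268 363.56 368.28 gap mm 7.7
13 274 363.32 367.83 gap mm 7.3
13 276 362.88 367.77 gap mm 7.9
14 268 363.32 368.47 gap mm 8.3
14 274 363.1 368.07 gap mm 8.1
14 276 362.56 367.99 gap mm 8.8
the job is handed in; nothing more can be done
None
```

The crank is fitted fully home on the shaft and wound so that the pad is about half-way in. I handed the job in at about 31 s of the 72 s; no verdict was reported.

- **Fitting:** I gripped the crank by its hub and turned it to match the shaft's square, which the wrist pictures showed at 45°. I lowered it in small steps. It slid on with at most about 3 N on the wrist, against a 90 N limit.
- **Winding:** I held the free-spinning grip and wound it clockwise about 730°, with wrist forces under about 8 N. I then let go and moved the arm clear.

Last checks:
- **Crank:** two- and three-view measurements put the hub top at z = 107 to 109 mm, against 108 mm when home. The hub's place agreed with the shaft axis to about 1 to 2 mm. I did not measure how level it sits, but it looked level in the pictures.
- **Pad:** the gap between jaw and pad fell from about 14.0 mm to about 8.4 mm, so the pad is about 5.6 mm in.
    - Just before I let go, the same measurement gave about 6.4 mm.
    - Rougher estimates gave 4.4 mm (from the drawing's sizes), 5.0 mm (from block travel) and 6.7 mm (from picture edges). All lie between 3 and 9 mm.
- **Block and other things:** the block looks upright and against the fixed jaw. The other things on the bench look unmoved in the last scene picture; I did not measure them.

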